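Charge the two-neck tank and hold the probe in its guide sleeve

TASK

Tip all five ceramic balls from the scoop through the wide funnel into the tank and set the empty scoop back down flat on the bench. Then take the temperature probe from its rack, lower its rod through the narrow guide sleeve without the probe ever touching the tank, the funnel or the sleeve, and finish while still holding it there, still, upright and centred in the bore, with the rod's tip about halfway between the tank's cover and its floor. Leave the bottle, the jar and the steel cup where they are.

Things in the scene. Friction and masses are not known exactly. Their poses are not given: they have to be found in the camera images.
- tank: tank fixed to the bench: clear box 70 x 200 mm (long side along y), 74 mm high, walls and floor 4 mm, under a white cover 78 x 208 x 8 mm (underside 74, top 82 mm above the bench). On the cover a wide steel funnel (60 mm from the centre to the tank's +y) and a narrow clear upright guide sleeve (60 mm to its -y). Origin under the centre at bench height, z up
- funnel_mouth (a point): centre of the funnel's round rim, 126 mm above the bench; rim 112 mm outside and about 106 mm inside diameter, tapering over 34 mm of height to a straight neck of 44 mm bore that opens into the tank
- bore_mouth (a point): centre of the upper end of the guide sleeve, 120 mm above the bench; round vertical bore 26 mm in diameter, outside 33 mm, 46 mm long down to the cover's underside, then the open tank (tank floor 116 mm below this point)
- scoop: loose aluminium scoop with five balls, 0.13 kg: floor 80 x 64 mm, 3 mm thick, walls 28 mm high; origin under the floor's middle. Open spout at +x, where the floor rises 20 degrees to a lip; at -x, behind the back wall, a black upright grip post 20 (x) by 26 (y) mm, its top 72 mm up, axis 50 mm from the origin. Balls stay in while it is level and roll out when tipped spout down by 40 degrees or more
- scoop_grip (a point): point in the middle of the grip post, 55 mm above the scoop's underside (17 mm below the post's top); x points to the spout, z up
- scoop_lip (a point): middle of the spout's upper edge, 12 mm above the scoop's underside, 113 mm from the grip post's axis along the scoop's +x; the opening is 58 mm wide between the side walls, which end about at the lip
- rack: fixed wooden rack 80 x 90 mm, 140 mm high, open in the middle; its top board is 14 mm thick and has one upright 17 mm hole in its centre. Origin under its centre at bench height
- probe: loose temperature probe, 0.09 kg, hanging upright in the rack's hole: square grey handle 24 x 24 mm (sides along its x and y), 46 mm high, with a straight steel rod 10 mm in diameter, 110 mm long, below its centre. The handle's underside rests on the rack's top, 140 mm above the bench. Origin in the centre of the handle's underside, z up; the rod is the -z axis
- probe_tip (a point): lower end of the probe's rod, 110 mm below the handle's underside
- bottle: bystander: amber bottle, 52 mm wide, 110 mm high, loose; origin under its base
- jar: bystander: white jar with a red cap, 60 mm wide, 55 mm high, loose; origin under its base
- beaker: bystander: small open steel cup, 60 mm wide, 45 mm high, loose; origin under its base
- ball0_center (a point): centre of a white ceramic ball, 18 mm in diameter, 12 g; starts in the scoop
- ball1_center (a point): centre of a white ceramic ball, 18 mm in diameter, 12 g; starts in the scoop
- ball2_center (a point): centre of a white ceramic ball, 18 mm in diameter, 12 g; starts in the scoop
- ball3_center (a point): centre of a white ceramic ball, 18 mm in diameter, 12 g; starts in the scoop
- ball4_center (a point): centre of a white ceramic ball, 18 mm in diameter, 12 g; starts in the scoop

How it is judged (in metres and radians):
On the way:
1. all five balls are inside the tank (x of ball0_center in the frame of tank between -0.036 and 0.036 m and y of ball0_center in the frame of tank between -0.1 and 0.1 m and z of ball0_center in the frame of tank between 0 and 0.07 m and x of ball1_center in the frame of tank between -0.036 and 0.036 m and y of ball1_center in the frame of tank between -0.1 and 0.1 m and z of ball1_center in the frame of tank between 0 and 0.07 m and x of ball2_center in the frame of tank between -0.036 and 0.036 m and y of ball2_center in the frame of tank between -0.1 and 0.1 m and z of ball2_center in the frame of tank between 0 and 0.07 m and x of ball3_center in the frame of tank between -0.036 and 0.036 m and y of ball3_center in the frame of tank between -0.1 and 0.1 m and z of ball3_center in the frame of tank between 0 and 0.07 m and x of ball4_center in the frame of tank between -0.036 and 0.036 m and y of ball4_center in the frame of tank between -0.1 and 0.1 m and z of ball4_center in the frame of tank between 0 and 0.07 m), for 0.2 s.
At the end, for the whole second after the job is handed in: Five balls in the tank; scoop flat on the bench (10 mm, 0.1 rad), at rest, released; probe held, still, clear of the tank, tip 24 to 64 mm above the bench and within 5 mm of the bore axis, handle underside within 7 mm of it, tilt under 0.07 rad (all of step 1 and z of probe_tip in the frame of tank between 0.024 and 0.064 m and horizontal distance between probe_tip and bore_mouth below 0.005 m and angle between probe's own z axis and vertical below 0.07 rad and horizontal distance between probe and bore_mouth below 0.007 m and linear speed of each of probe, scoop below 0.02 m/s and contact force between probe and the fingers above 1 N and contact force between probe and tank below 0.2 N and height (world z) of scoop below 0.01 m and angle between scoop's own z axis and vertical below 0.1 rad and contact force between scoop and the arm below 0.1 N and contact force between scoop and the fingers below 0.1 N and contact force between scoop and probe below 0.1 N); the arm keeps its last pose, push and grip.
It fails at once if a ball goes in through the guide sleeve instead of the funnel (distance between any of ball0_center, ball1_center, ball2_center, ball3_center, ball4_center and bore_mouth below 0.01 m).
It fails at once if the probe touches the tank, its cover, the funnel or the guide sleeve (contact force between probe and tank above 0.3 N).
It fails at once if a bystander (bottle, jar or steel cup) is moved by more than 20 mm (distance of any of bottle, jar, beaker from where it was at the start of the episode above 0.02 m).
It also fails if it takes over 64 s, if anything falls off the work surface, if the arm or the gripper's body presses on something with over 40 N, if the wrist force passes 120 N, or if a joint passes its speed limit or range.

ROBOT

A 6-joint arm with a two-finger parallel gripper is mounted at the origin on the work surface. World frame = base frame: x ahead of the robot, y to its left, z up, the work surface at z = 0. Lengths are in mm, angles in rad, forces in N, time in s.
With the tool pointing down it reaches from about 375 to 825 mm from the base axis. Payload 5.5 kg.
Tool frame: the origin (TCP) lies midway between the tips of the shut fingers; the grasp point (between the pads) lies 19 mm behind it; z points along the fingers, y is the direction in which the jaws open and shut (so a half turn about z gives the same grasp; the last joint's range is limited). The gripper opens to 85 mm and grips with 20 to 120 N. Pads are 22 mm wide; open, the fingers measure 114 mm over their backs; the gripper's body (76 mm by 85 mm) begins 54 mm behind the grasp point. The pads swing forward as they close: fully open they stand 13 mm farther back than shut.
Start: joints at [1.275, 0.314, -0.047, 1.21, 0, 1.571], TCP at [174.9, 573.938, 197.299] pointing down, gripper open.
Joint ranges: [-2.67, 2.67], [-0.69, 1.73], [-1.03, 1.25], [-2.08, 2.16], [-1.42, 1.45], [-3.14, 3.14]. Speed limits (rad/s): [2.39, 2.39, 3.01, 3.14, 3.14, 3.14].

INTERFACE

Orientations are given as a rotation vector (axis times angle).
In Python, from cell import monitor, imaging, ticket gives the robot as it stands. The module is installed in compiled form; this text tells all that it offers.
- The arm moves only by the tool arm_command, never from a script. Its argument "commands" is text: rows parted by semicolons, each of 4 numbers parted by spaces: the shift along the world's x, y, z in m, then the turn about the world's z in degrees. A call has 1 to 20 rows; each row shifts and turns the commanded pose from where the row before left it; what a row does not reach is not made up. A row lasts 1/12 s, in which the tool goes at most 41.7 mm and 7.16 degrees, less where a joint would pass 70% of its speed; a pose out of reach is approached as far as the arm can. A call with a gripper value outside its range is refused whole. "hand" is the opening in per cent of the stroke, from 0 (shut) to 100 (fully open), set as the call begins (left out, the last holds). The fingers move at their own pace and stop on an object; "force" is the grip in N (left out, the last holds). Time passes only in rows, so rows that do not move let the fingers close. It gives the time, the measured TCP pose, the force and the opening at its end, in the units of the state.
- monitor.observe(): the state, without advancing time (a new reading comes with each control period).
- imaging.camera(name): name is "scene" or "top" or "wrist"; returns the picture (384x512x3 uint8, red, green, blue); there is no depth.
- imaging.get_calibration(name): a dict with "fx", "fy", "cx", "cy" (pixels), "R" (3x3) and "t" (3): a world point X has camera coordinates R X + t; the wrist camera has in their place "tool_from_camera" (4x4, takes a point from camera to tool coordinates, whose origin is the TCP and whose axes are the flange's). Camera axes: x right, y down, z forward; pixel columns grow to the right and rows downward; lengths in mm; the calibration is good to about 2 mm. A picture is of the moment at which its call begins: read the wrist's pose just before it. get_calibration takes no time and is no camera call.
- ticket.close_job(): hands the job in, once; it reports no verdict.
The state is a dict: "clock": time; "qpos": joint angles; "dq": joint speeds; "effort": joint torques, N m; "eef_pos": TCP position; "orientation": TCP orientation; "wrist_force": force on the tool from outside, world axes, zero at the start; "moment": the same for the moment, N m; "opening": finger opening in mm.
Only numpy, scipy, OpenCV 4.12 (cv2) and the standard library are available. Lean on these libraries where they do the work, as an engineer would, in place of code of your own. Each camera call takes 0.05 s, during which the arm holds its last target.

## Working session

There is one attempt and no reset: what is moved stays moved. The work goes in short steps, Python scripts to look and compute and a tool call to move; the robot and the scene stay as the last step left them, time stands still between calls to the robot, and variables do not carry over. Pictures are saved under pics/ and viewed, and the job is handed in when it is done.

Besides the shell and the picture viewer there is one more tool, called after "Emit:" in YAML: its name, and indented under it one key for each argument. arm_command: Moves the arm, as the interface text tells. Its arguments: {"type":"object","properties":{"commands":{"type":"string"},"hand":{"type":"number"},"force":{"type":"number"}},"required":["commands"]}

```bash
mkdir -p pics; cat > h.py <<'E'
import numpy as np, cv2
from cell import monitor, imaging, ticket
def snap(n,f):
    p=imaging.camera(n); cv2.imwrite('pics/'+f,p[:,:,::-1]); return p
def ray(n,u,v,z):
    c=imaging.get_calibration(n); R=np.array(c['R']);t=np.array(c['t'])
    d=R.T@np.array([(u-c['cx'])/c['fx'],(v-c['cy'])/c['fy'],1]); o=-R.T@t
    return o+d*(z-o[2])/d[2]
def proj(n,X):
    c=imaging.get_calibration(n); x=np.array(c['R'])@np.array(X,float)+np.array(c['t'])
    return np.array([c['fx']*x[0]/x[2]+c['cx'],c['fy']*x[1]/x[2]+c['cy']])
def tri(obs):
    A=[];b=[]
    for n,u,v in obs:
        c=imaging.get_calibration(n);R=np.array(c['R']);t=np.array(c['t'])
        d=R.T@np.array([(u-c['cx'])/c['fx'],(v-c['cy'])/c['fy'],1]);d/=np.linalg.norm(d);o=-R.T@t
        P=np.eye(3)-np.outer(d,d);A.append(P);b.append(P@o)
    return np.linalg.lstsq(np.vstack(A),np.hstack(b),rcond=None)[0]
E
python3 - <<'E'
from h import *
s=monitor.observe(); print({k:np.round(v,3) for k,v in s.items()})
for n in('scene','top'):
    snap(n,n+'0.png'); c=imaging.get_calibration(n); print(n,c['fx'],-np.array(c['R']).T@c['t'],np.array(c['R'])[2])
print(imaging.get_calibration('wrist'))
E
```

```text
{'clock': np.float64(0.0), 'qpos': array([ 1.275,  0.314, -0.048,  1.21 ,  0.   ,  1.571]), 'dq': array([ 0.   ,  0.001, -0.001,  0.002,  0.   ,  0.002]), 'effort': array([-1.0000e-03, -5.3959e+01,  3.3975e+01,  1.9000e-02, -0.0000e+00,
       -0.0000e+00]), 'eef_pos': array([174.695, 573.323, 196.428]), 'orientation': array([-4.630e-01, -3.107e+00,  3.000e-03]), 'wrist_force': array([-0.834, -0.087, -0.613]), 'moment': array([ 0.022, -0.015, -0.014]), 'opening': np.float64(85.212)}
scene 403.1107680518624 [1199.40931045  176.7662724   728.25665464] [-0.72169483 -0.18153273 -0.66798386]
top 353.62098249653485 [ 3.59113275e+02 -8.36630151e-01  9.65943954e+02] [ 0.22132926  0.02369261 -0.97491129]
{'fx': 295.0574830900188, 'fy': 295.0574830900188, 'cx': 253.62645994513494, 'cy': 190.62391400388034, 'tool_from_camera': array([[ 8.45402223e-04, -9.56593684e-01, -2.91423763e-01,
         7.50772479e+01],
       [ 9.99999627e-01,  8.60498064e-04,  7.63660940e-05,
        -8.41500283e-02],
       [ 1.77718261e-04, -2.91423719e-01,  9.56594054e-01,
        -1.77454170e+02],
       [ 0.00000000e+00,  0.00000000e+00,  0.00000000e+00,
         1.00000000e+00]])}
```

View pics/scene0.png

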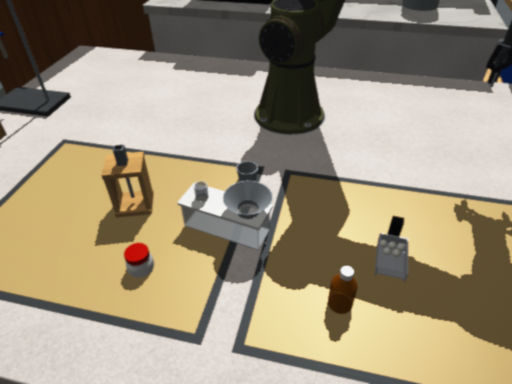

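View pics/top0.png

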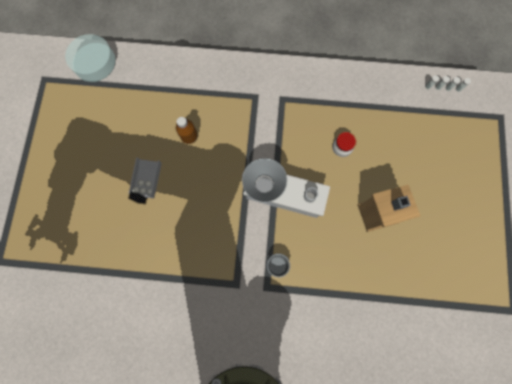

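Both views show the scoop at top (145,178), with its post at (138,197) and spout up. The funnel is at (265,181), the sleeve at (311,192), and the rack and probe at (400,203). The bottle is at (186,130), the jar at (345,143) and the cup at (278,264). Next I'll enlarge the crops and measure.

```bash
python3 - <<'E'
import cv2,numpy as np
t=cv2.imread('pics/top0.png');s=cv2.imread('pics/scene0.png')
def crop(im,x,y,w,h,k,f):
    c=cv2.resize(im[y:y+h,x:x+w],None,fx=k,fy=k,interpolation=cv2.INTER_CUBIC)
    cv2.imwrite('pics/'+f,c)
crop(t,115,145,75,70,8,'c_scoop.png')
crop(t,235,150,100,75,7,'c_tank.png')
crop(t,360,175,70,65,8,'c_rack.png')
crop(s,170,150,110,105,6,'c_stank.png')
crop(s,95,135,65,90,6,'c_srack.png')
crop(s,365,205,60,85,6,'c_sscoop.png')
E
```

```text
(no output)
```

View pics/c_scoop.png

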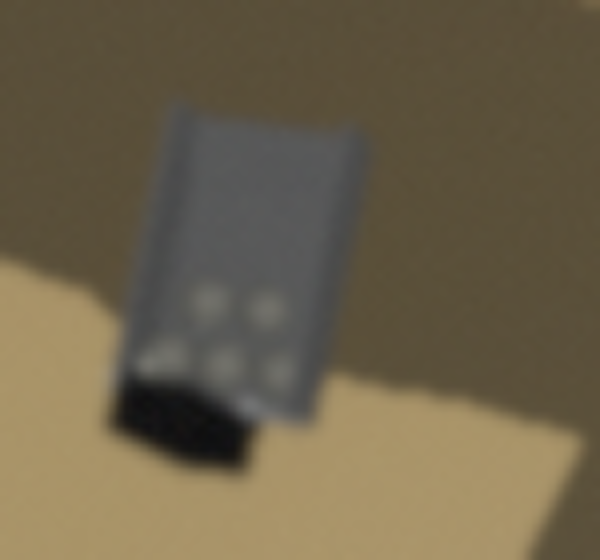

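View pics/c_tank.png

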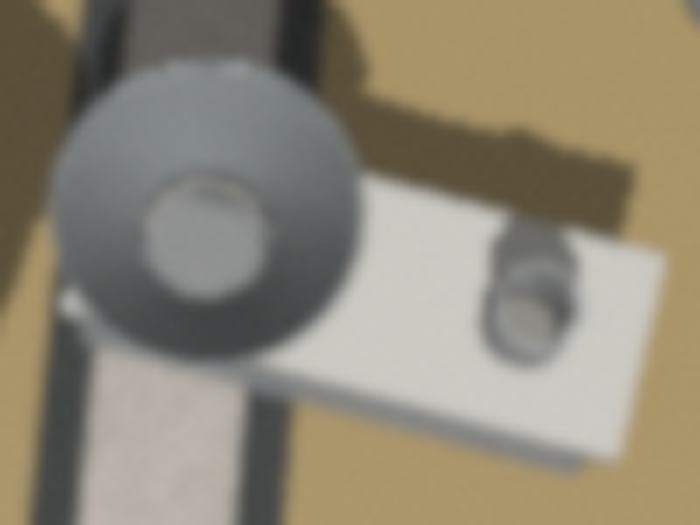

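View pics/c_rack.png

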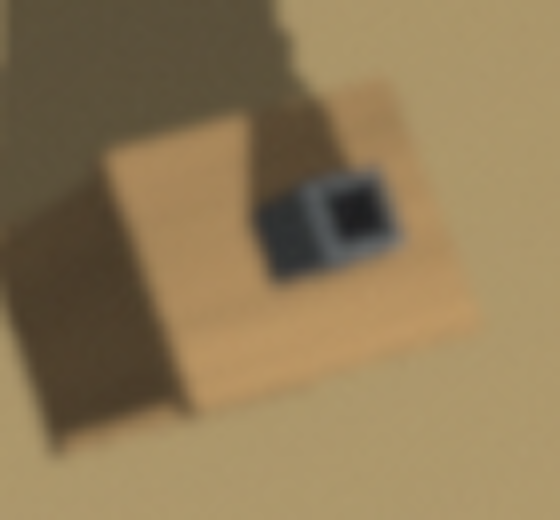

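View pics/c_stank.png

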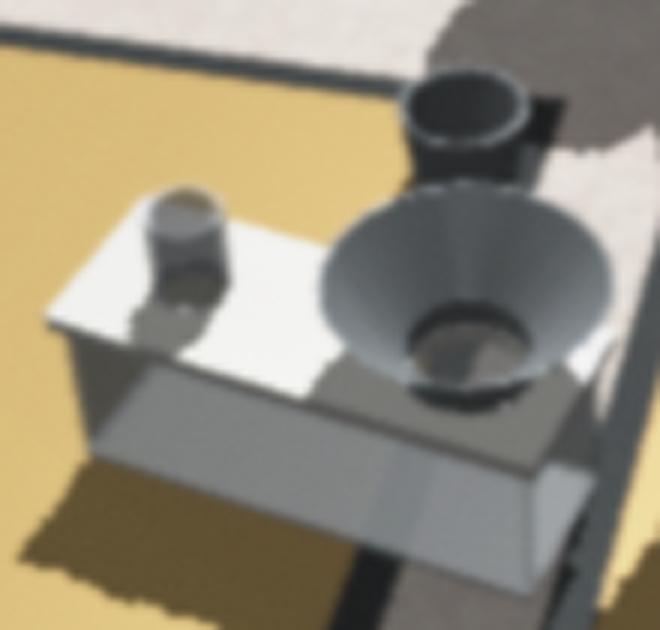

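View pics/c_sscoop.png

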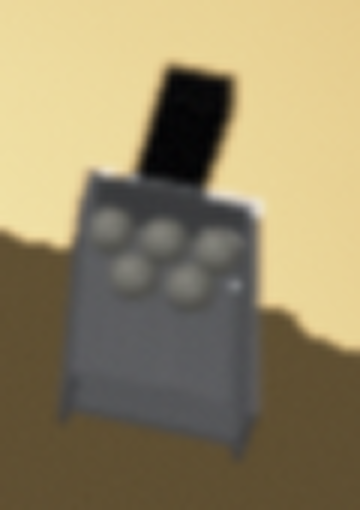

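```bash
cat > m.py <<'E'
from h import *
def T(x,y,x0,y0,k): return x0+(x+.5)/k-.5,y0+(y+.5)/k-.5
np.set_printoptions(precision=1,suppress=True)
print('nadir',proj('top',[359,-.8,0]))
print('scoop walls z28');
for p in[(178,105),(365,130),(310,425),(118,385)]: print(ray('top',*T(*p,115,145,8),28)[:2])
print('post top z72')
P=[(118,430),(245,470),(255,425),(130,380)]
for p in P: print(ray('top',*T(*p,115,145,8),72)[:2])
print('post top scene')
for p in[(170,68),(233,75),(222,100),(165,97)]: print(ray('scene',*T(*p,365,205,6),72)[:2])
print('funnel',ray('top',*T(207,210,235,150,7),126)[:2])
e=(466,287); print('funnel sc',ray('scene',*T(*e,170,150,6),126)[:2])
print('cover')
for p in[(665,257),(618,458),(68,300)]: print(ray('top',*T(*p,235,150,7),82)[:2])
for p in[(48,320),(530,470),(143,197)]: print('sc',ray('scene',*T(*p,170,150,6),82)[:2])
for p in [(528,320),(535,245),(537,282)]:print('sleeve',ray('top',*T(*p,235,150,7),120)[:2])
print('sleeve sc',ray('scene',*T(186,213,170,150,6),120)[:2])
print('rack z140')
R=[ray('top',*T(*p,360,175,8),140)[:2] for p in[(105,155),(392,85),(480,318),(200,410)]]
print(R,np.mean(R,0))
print('handle top z186')
R=[ray('top',*T(*p,360,175,8),186)[:2] for p in[(310,190),(380,170),(402,240),(333,265)]]
print(R,np.mean(R,0))
E
python3 m.py
```

```text
nadir [257.4 266.5]
scoop walls z28
[621.  359.3]
[618.  293.3]
[513.5 296. ]
[521.1 363. ]
post top z72
[498.9 343.4]
[489.8 300.5]
[504.6 299.7]
[515.5 342.4]
post top scene
[502.6 322.7]
[501.3 345.7]
[515.6 341.3]
[518.7 320.7]
funnel [566.9   1.9]
funnel sc [571.1   0.5]
cover
[ 575.4 -166.4]
[ 499.9 -153. ]
[539.4  49.5]
sc [ 579.1 -166.7]
sc [615.2  34.5]
sc [ 501.3 -155.7]
sleeve [ 539.3 -112.9]
sleeve [ 566.3 -113.7]
sleeve [ 553.1 -115.2]
sleeve sc [ 547.7 -116.7]
rack z140
[array([ 552. , -258.6]), array([ 581.3, -343.5]), array([ 513.1, -369. ]), array([ 478.5, -287.6])] [ 531.2 -314.7]
handle top z186
[array([ 536.5, -301.5]), array([ 544., -321.]), array([ 524.6, -327.1]), array([ 515.7, -308. ])] [ 530.2 -314.4]
```

View pics/c_srack.png

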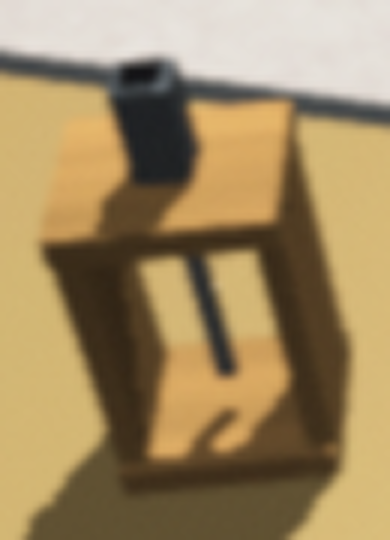

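Emit:
arm_command:
  commands: "0.021 -0.015 0 1;0.021 -0.015 0 1;0.021 -0.015 0 1;0.021 -0.015 0 1;0.021 -0.015 0 1;0.021 -0.015 0 1;0.021 -0.015 0 1;0.021 -0.015 0 1;0.021 -0.015 0 1;0.021 -0.015 0 1;0.021 -0.015 0 1;0.021 -0.015 0 1;0.021 -0.015 0 1;0.021 -0.015 0 1;0.021 -0.015 0 1;0 0 0 0;0 0 0 0"
  hand: 100

```text
clock: 1.52
eef_pos: [490.5, 347.9, 196.6]
orientation: [-0.057, -3.14, 0.001]
wrist_force: [0.2, -0.5, -0.4]
opening: 85.7
```

```bash
cat >> h.py <<'E'
from scipy.spatial.transform import Rotation as Ro
def wpose():
    s=monitor.observe(); c=imaging.get_calibration('wrist'); M=np.array(c['tool_from_camera'])
    Rt=Ro.from_rotvec(s['orientation']).as_matrix()
    return c,Rt@M[:3,:3],Rt@M[:3,3]+s['eef_pos']
def wray(c,R,o,u,v,z):
    d=R@np.array([(u-c['cx'])/c['fx'],(v-c['cy'])/c['fy'],1]); return o+d*(z-o[2])/d[2]
def wsnap(f):
    import pickle
    w=wpose(); p=snap('wrist',f+'.png'); pickle.dump(w,open('pics/'+f+'.pkl','wb')); return w,p
def st():
    s=monitor.observe(); R=Ro.from_rotvec(s['orientation']).as_matrix()
    print('t',round(float(s['clock']),2),'tcp',np.round(s['eef_pos'],1),'jaw yaw',round(float(np.degrees(np.arctan2(R[1,1],R[0,1]))),1),'tilt z',np.round(R[:,2],3),'F',np.round(s['wrist_force'],1),'M',np.round(s['moment'],2),'open',round(float(s['opening']),1),'q',np.round(s['qpos'],2))
E
python3 - <<'E'
from h import *
st(); wsnap('w1')
E
```

```text
t 1.52 tcp [490.5 347.9 196.6] jaw yaw 87.9 tilt z [-0.001 -0.    -1.   ] F [ 0.2 -0.5 -0.4] M [-0.    0.   -0.04] open 85.7 q [ 0.62  0.32 -0.04  1.21  0.    0.65]
```

View pics/w1.png

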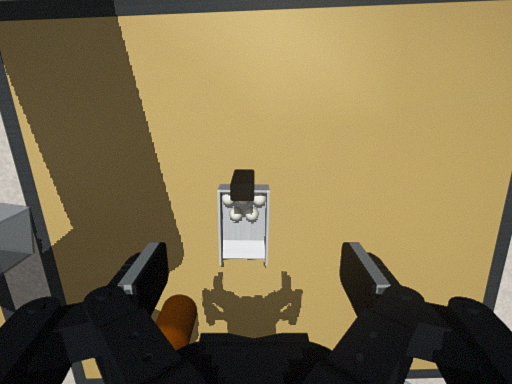

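```bash
python3 - <<'E'
import cv2
t=cv2.imread('pics/w1.png')
cv2.imwrite('pics/w1c.png',cv2.resize(t[160:275,205:285],None,fx=5,fy=5,interpolation=cv2.INTER_CUBIC))
E
```

```text
(no output)
```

View pics/w1c.png

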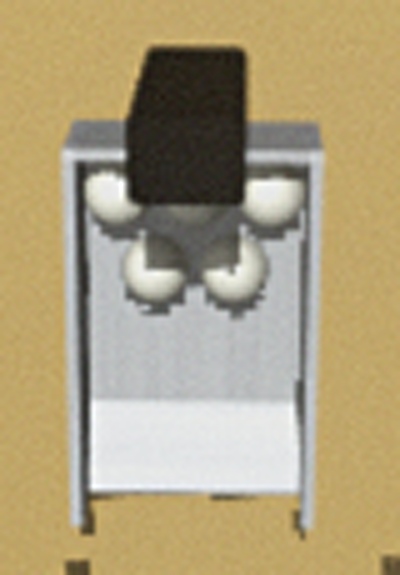

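```bash
python3 - <<'E'
from h import *
import pickle
w=pickle.load(open('pics/w1.pkl','rb'))
def q(x,y,z): return np.round(wray(*w,205+(x+.5)/5-.5,160+(y+.5)/5-.5,z)[:2],1)
for p in[(130,120),(243,122),(243,203),(130,203),(187,162)]: print('post',q(*p,72))
for p in[(65,150),(322,152)]: print('wall',q(*p,28))
for p in[(90,492),(300,492)]: print('lip',q(*p,12))
E
```

```text
post [498.6 323.2]
post [499.9 347.2]
post [518.1 346.6]
post [517.2 322.1]
post [508.4 334.9]
wall [517.7 302.8]
wall [520.5 365.8]
lip [620.9 300.5]
lip [623.  358.4]
```

Emit:
arm_command:
  commands: "0.006 -0.0045 -0.016 -0.5;0.006 -0.0045 -0.016 0;0.006 -0.004 -0.016 0;0 0 -0.016 0;0 0 -0.016 0;0 0 -0.016 0;0 0 -0.016 0;0 0 -0.016 0;0 0 -0.016 0;0 0 -0.016 0;0 0 0 0;0 0 0 0"

```text
clock: 2.57
eef_pos: [506.2, 336.1, 36.6]
orientation: [-0.065, -3.139, 0.002]
wrist_force: [-0.4, 0.5, 0.9]
opening: 85.3
```

```bash
python3 - <<'E'
from h import *
st(); wsnap('w2'); snap('scene','s2.png')
E
```

```text
t 2.57 tcp [506.2 336.1  36.6] jaw yaw 87.6 tilt z [-0.002 -0.001 -1.   ] F [-0.4  0.5  0.9] M [-0.01 -0.03  0.01] open 85.3 q [ 0.59  0.44 -0.25  0.88  0.    0.63]
```

View pics/w2.png

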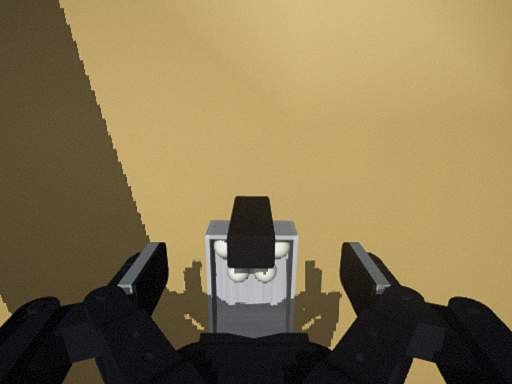

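Emit:
arm_command:
  commands: "0.002 -0.001 0 0;0 0 0 0;0 0 0 0;0 0 0 0;0 0 0 0;0 0 0 0;0 0 0 0;0 0 0 0;0 0 0 0;0 0 0 0"
  hand: 0
  force: 120

```text
clock: 3.5
eef_pos: [510.1, 332.8, 41.5]
orientation: [0.069, 3.139, -0.004]
wrist_force: [-9.6, -14.0, 34.3]
opening: 1.1
```

Emit:
arm_command:
  commands: "0 0 0.004 0;0 0 0.008 0;0 0 0.012 0;0 0 0.012 0;0 0 0.01 0;0 0 0.004 0;0 0 0 0;0 0 0 0"

```text
clock: 4.17
eef_pos: [510.0, 335.1, 87.4]
orientation: [0.067, 3.141, 0.0]
wrist_force: [0.7, 0.5, 0.1]
opening: -0.0
```

```bash
python3 - <<'E'
from h import *
st(); wsnap('w3'); s=snap('scene','s3.png'); 
cv2.imwrite('pics/s3c.png',cv2.resize(s[150:320,300:512,::-1],None,fx=3,fy=3))
E
```

```text
t 4.17 tcp [510.  335.1  87.4] jaw yaw 87.6 tilt z [ 0.  0. -1.] F [0.7 0.5 0.1] M [ 0.04  0.04 -0.03] open -0.0 q [ 0.58  0.39 -0.19  0.99  0.    0.62]
```

View pics/w3.png

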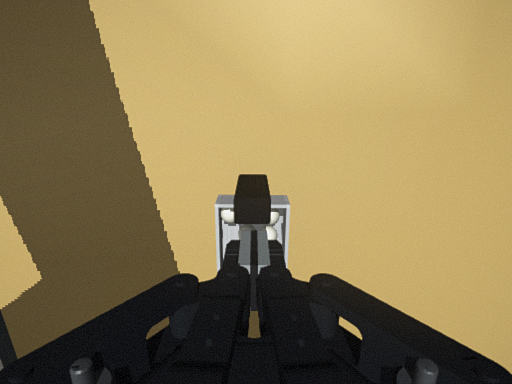

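View pics/s3c.png

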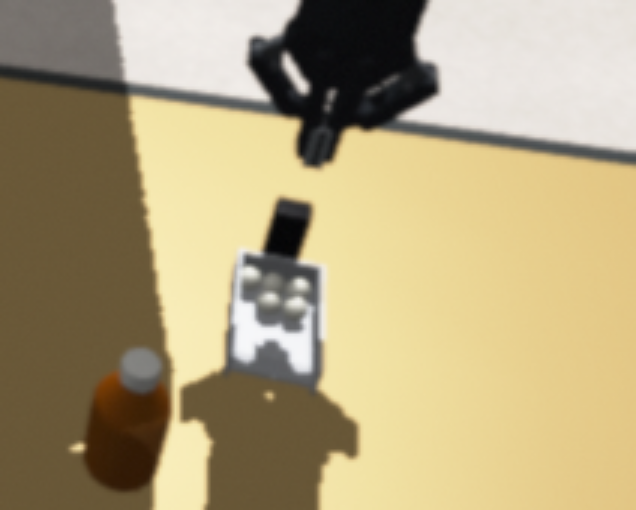

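```bash
python3 - <<'E'
from h import *
import pickle
c=imaging.get_calibration('wrist');M=np.linalg.inv(np.array(c['tool_from_camera']))
for z in(0,-19):
    x=M@[0,0,z,1]; print(z,c['fx']*x[0]/x[2]+c['cx'],c['fy']*x[1]/x[2]+c['cy'])
for f,pts in(('w2',[(233,222),(273,222),(274,266),(230,266)]),('w3',[(237,196),(269,196),(271,223),(235,223)])):
    w=pickle.load(open(f'pics/{f}.pkl','rb')); print(w[2],[np.round(wray(*w,*p,72)[:2],1) for p in pts])
for f,x,y,k in(('w2',190,180,6),('w3',200,160,6)):
    t=cv2.imread(f'pics/{f}.png'); cv2.imwrite(f'pics/{f}c.png',cv2.resize(t[y:y+110,x:x+120],None,fx=k,fy=k,interpolation=cv2.INTER_CUBIC))
E
```

```text
0 253.41855255033613 221.58890153311958
-19 253.39512585620798 234.25152140237384
[431.54422617 339.4971874  214.22211368] [array([491.1, 326.1]), array([491.9, 346.9]), array([517.9, 346.9]), array([516.9, 322.9])]
[434.97480378 338.36512408 264.87738198] [array([497.1, 324.4]), array([498.1, 346.4]), array([518.2, 347.2]), array([517.1, 321.8])]
```

View pics/w3c.png

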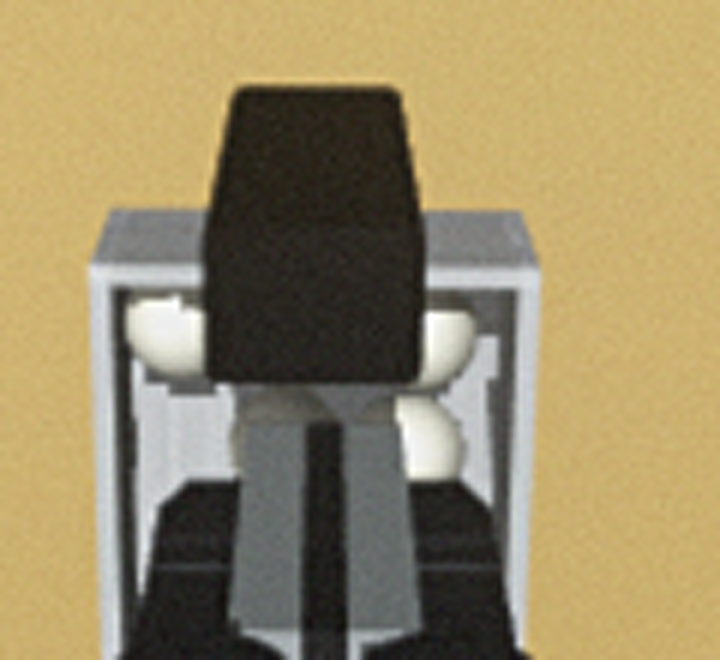

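View pics/w2c.png

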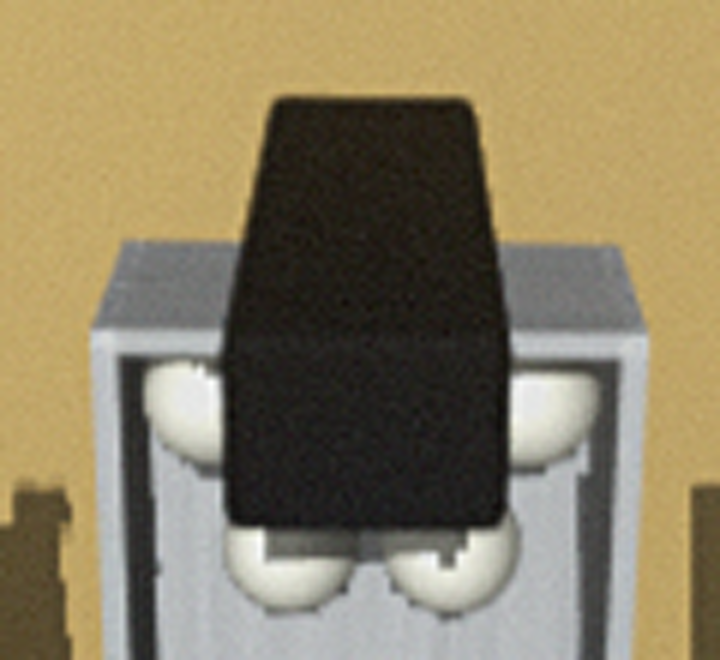

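```bash
python3 - <<'E'
from h import *
print(ray('scene',405,203.3,87),proj('scene',[510,335,87]),proj('scene',[510,335,68]))
t=snap('top','t3.png'); print(proj('top',[510,335,87]))
s=cv2.imread('pics/scene0.png')
cv2.imwrite('pics/t3c.png',cv2.resize(t[120:230,80:220,::-1],None,fx=5,fy=5,interpolation=cv2.INTER_CUBIC))
s=cv2.imread('pics/s3.png');cv2.imwrite('pics/s3d.png',cv2.resize(s[150:280,350:450],None,fx=5,fy=5,interpolation=cv2.INTER_CUBIC)[:600])
E
```

```text
[470.86533116 346.77871377  87.        ] [400.12898919 214.33689404] [398.22020861 220.28329573]
[131.24526537 193.23520859]
```

View pics/t3c.png

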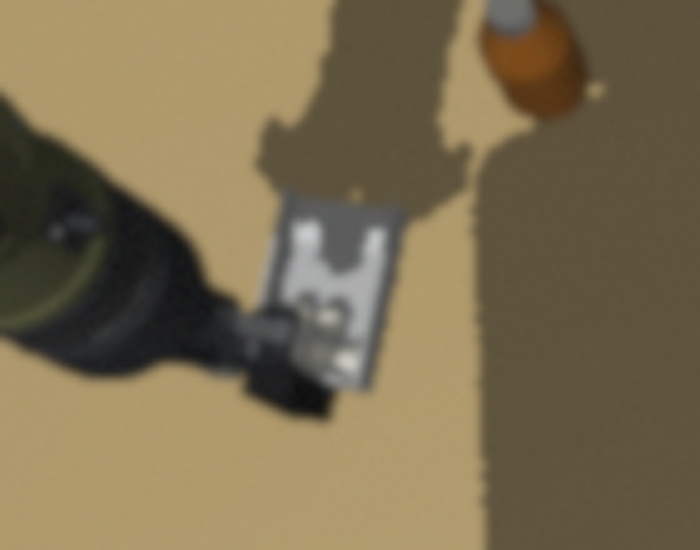

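View pics/s3d.png

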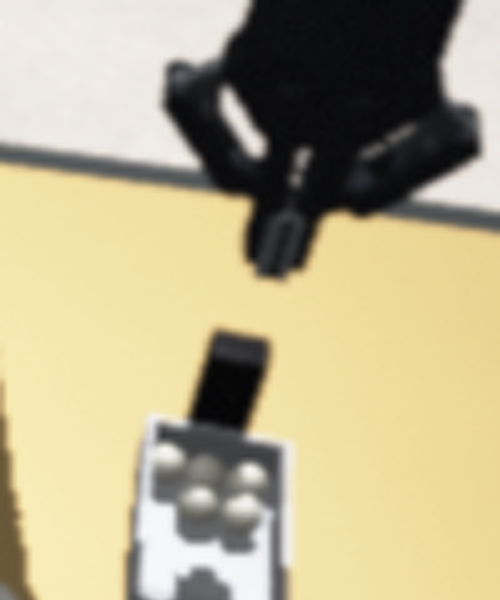

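```bash
python3 - <<'E'
from h import *
np.set_printoptions(precision=1,suppress=True)
for tt in[(136,186),(137,187),(138,187.5),(135,189)]:
    X=tri([('scene',405,204),('top',*tt)]); print(X,proj('scene',X),proj('top',X))
for z in(87,100,110,120,130): print(z,ray('scene',405,204,z)[:2])
M=np.linalg.inv(np.array(imaging.get_calibration('wrist')['tool_from_camera']));c=imaging.get_calibration('wrist')
for X in[(11,0,0),(-11,0,0),(11,0,-33),(-11,0,-33),(0,0,-33)]:
    x=M@[*X,1]; print(X,c['fx']*x[0]/x[2]+c['cx'],c['fy']*x[1]/x[2]+c['cy'])
E
```

```text
[522.2 324.4 125.4] [399.2 204.8] [130.9 185.6]
[520.3 323.6 123.3] [398.6 204.9] [131.4 186.5]
[519.5 322.7 122.2] [398. 205.] [131.9 187. ]
[515.5 326.7 119.9] [399.7 204.8] [130.3 188.6]
87 [473.3 346.7]
100 [488.  343.3]
110 [499.3 340.6]
120 [510.6 338. ]
130 [522.  335.3]
(11, 0, 0) 253.42981880063715 205.63837915922525
(-11, 0, 0) 253.40813737383502 237.01513798945373
(11, 0, -33) 253.38708149340508 226.7484609433019
(-11, 0, -33) 253.36288602845738 263.36304873303874
(0, 0, -33) 253.3747414961144 245.4223700870643
```

Emit:
arm_command:
  commands: "0 0 0 0;0 0 0 0;0 0 0 0;0 0 0 0;0 0 0 0;0 0 0 0;0 0 -0.01 0;0 0 -0.015 0;0 0 -0.015 0;0 0 -0.015 0;0 0 -0.015 0;0 0 -0.01 0;0 0 0 0;0 0 0 0"
  hand: 100

```text
clock: 5.48
eef_pos: [509.3, 334.5, 6.6]
orientation: [-0.067, -3.14, 0.001]
wrist_force: [-0.2, -0.7, 0.7]
opening: 85.4
```

```bash
python3 - <<'E'
from h import *
st(); wsnap('w4'); s=snap('scene','s4.png')
cv2.imwrite('pics/s4c.png',cv2.resize(s[150:290,340:460,::-1],None,fx=4,fy=4,interpolation=cv2.INTER_CUBIC))
E
```

```text
t 5.48 tcp [509.3 334.5   6.6] jaw yaw 87.6 tilt z [-0.001 -0.001 -1.   ] F [-0.2 -0.7  0.7] M [ 0.02 -0.06  0.02] open 85.4 q [ 0.58  0.47 -0.28  0.82 -0.    0.62]
```

View pics/w4.png

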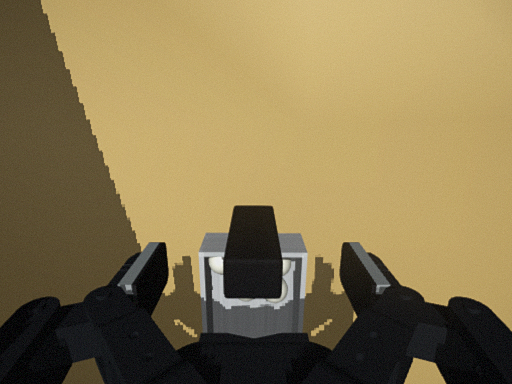

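View pics/s4c.png

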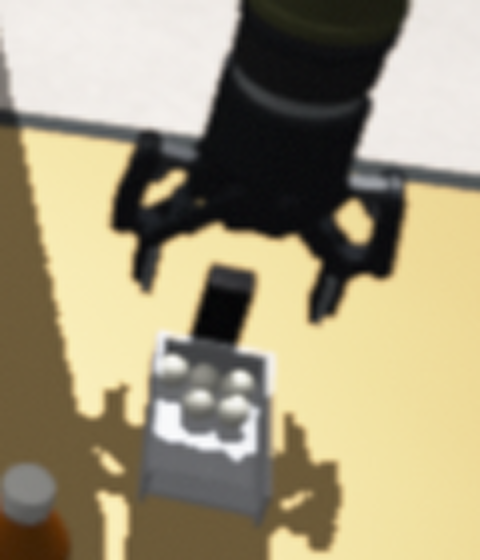

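Emit:
arm_command:
  commands: "-0.001 0 -0.005 0;0 0 0 0;0 0 0 0;0 0 0 0;0 0 0 0;0 0 0 0;0 0 0 0;0 0 0 0;0 0 0 0;0 0 0 0"
  hand: 0
  force: 120

```text
clock: 6.42
eef_pos: [509.3, 335.2, 2.8]
orientation: [0.067, 3.14, 0.001]
wrist_force: [-0.6, -0.3, 5.3]
opening: 24.6
```

```bash
python3 - <<'E'
from h import *
st(); wsnap('w5')
E
```

```text
t 6.42 tcp [509.3 335.2   2.8] jaw yaw 87.6 tilt z [ 0.001  0.    -1.   ] F [-0.6 -0.3  5.3] M [-0.08  0.21 -0.05] open 24.6 q [ 0.58  0.47 -0.29  0.81 -0.    0.62]
```

View pics/w5.png

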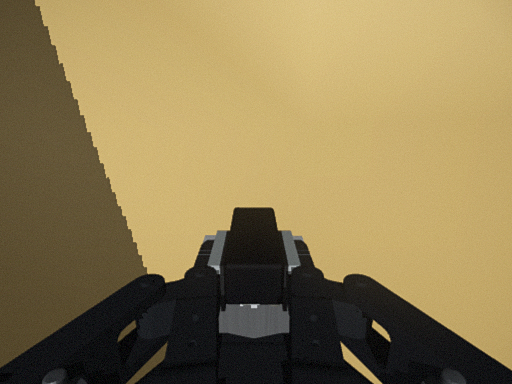

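Emit:
arm_command:
  commands: "0 0 0.002 0;0 0 0.004 0;0 0 0.006 0;0 0 0.008 0;0 0 0.008 0;0 0 0.006 0;0 0 0.004 0;0 0 0 0;0 0 0 0"

```text
clock: 7.22
eef_pos: [509.2, 335.1, 40.7]
orientation: [0.067, 3.14, 0.001]
wrist_force: [0.9, -0.3, -2.1]
opening: 24.5
```

```bash
python3 - <<'E'
from h import *
st(); wsnap('w6'); s=snap('scene','s6.png')
cv2.imwrite('pics/s6c.png',cv2.resize(s[150:290,340:460,::-1],None,fx=4,fy=4,interpolation=cv2.INTER_CUBIC))
E
```

```text
t 7.22 tcp [509.2 335.1  40.7] jaw yaw 87.6 tilt z [ 0.001  0.    -1.   ] F [ 0.9 -0.3 -2.1] M [-0.    0.04  0.02] open 24.5 q [ 0.58  0.43 -0.25  0.89 -0.    0.62]
```

View pics/s6c.png

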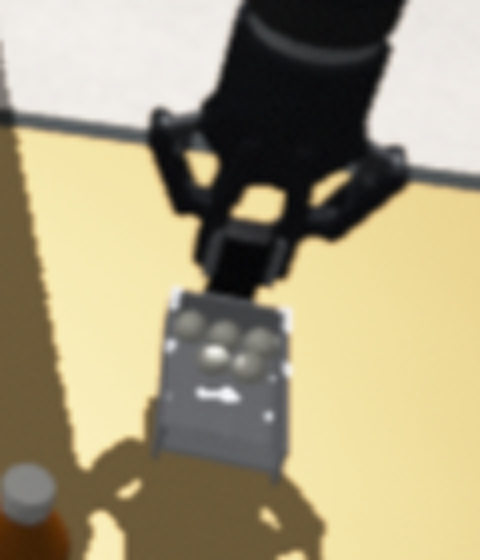

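View pics/w6.png

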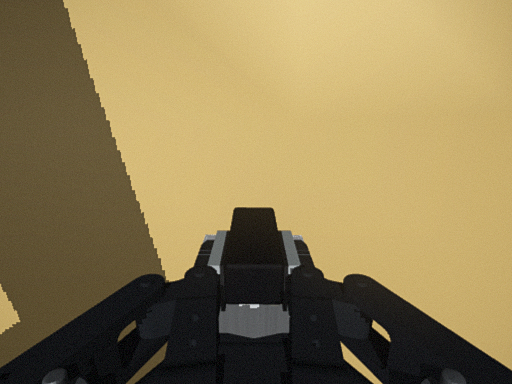

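Emit:
arm_command:
  commands: "0 -0.002 0.008 0;0 -0.005 0.012 0;0 -0.008 0.016 0;0 -0.011 0.018 0;0 -0.014 0.018 0;-0.001 -0.017 0.018 0;-0.001 -0.02 0.018 0;-0.001 -0.02 0.016 0;-0.001 -0.02 0.014 0;-0.001 -0.02 0.01 0;-0.001 -0.02 0.006 0;-0.001 -0.02 0.003 0;-0.001 -0.02 0 0;-0.001 -0.02 0 0;-0.001 -0.02 0 0;-0.001 -0.02 0 0;-0.001 -0.018 0 0;0 -0.016 0 0;0 -0.014 0 0;0 -0.012 0 0"

```text
clock: 8.98
eef_pos: [496.7, 16.5, 198.4]
orientation: [0.068, 3.14, -0.0]
wrist_force: [-0.3, 0.0, -1.2]
opening: 24.4
```

Emit:
arm_command:
  commands: "0 -0.01 0 0;0 -0.008 0 0;0 -0.007 0 0;0 -0.005 0 0;0 -0.003 0 0;0 0 0 0;0 0 0 0;0 0 0 0"

```text
clock: 9.65
eef_pos: [496.9, -14.7, 197.3]
orientation: [-0.066, -3.141, -0.0]
wrist_force: [0.1, 0.5, -1.4]
opening: 24.1
```

```bash
python3 - <<'E'
from h import *
st(); wsnap('w7'); s=snap('scene','s7.png');t=snap('top','t7.png')
cv2.imwrite('pics/s7c.png',cv2.resize(s[90:260,170:330,::-1],None,fx=3.5,fy=3.5,interpolation=cv2.INTER_CUBIC))
cv2.imwrite('pics/t7c.png',cv2.resize(t[120:260,200:340,::-1],None,fx=4,fy=4,interpolation=cv2.INTER_CUBIC))
E
```

```text
t 9.65 tcp [496.9 -14.7 197.3] jaw yaw 87.6 tilt z [-0.  0. -1.] F [ 0.1  0.5 -1.4] M [-0.03  0.08  0.01] open 24.1 q [-0.03  0.12 -0.29  1.16  0.    0.01]
```

View pics/s7c.png

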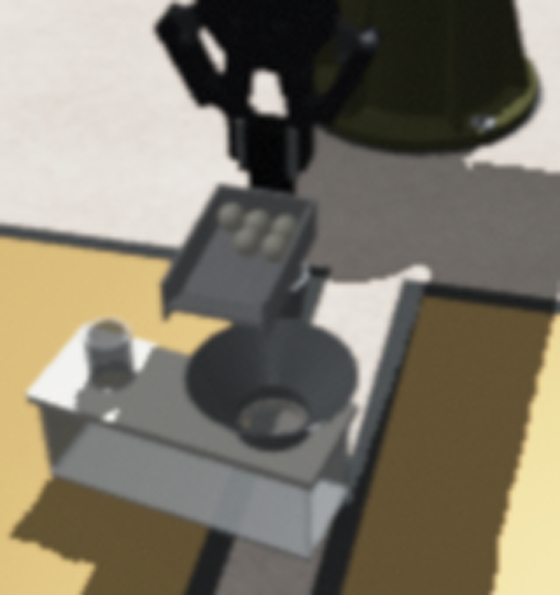

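View pics/t7c.png

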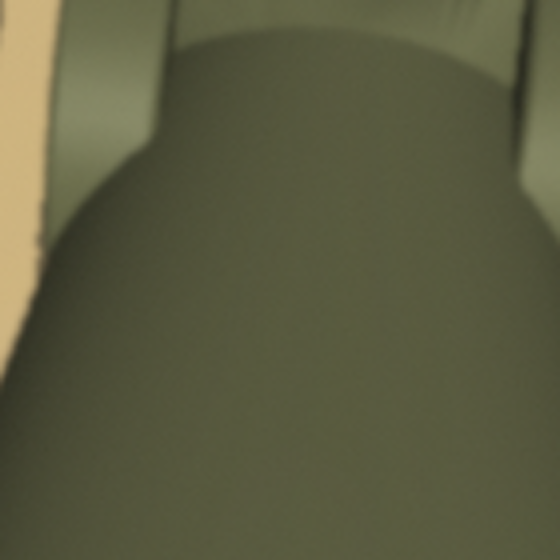

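View pics/w7.png

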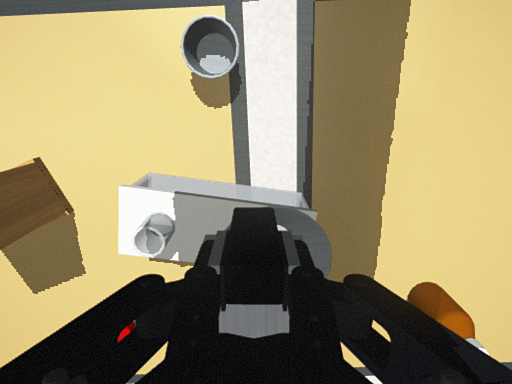

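```bash
python3 - <<'E'
from h import *
import pickle
w=pickle.load(open('pics/w7.pkl','rb'))
t=cv2.imread('pics/w7.png'); cv2.imwrite('pics/w7c.png',cv2.resize(t[165:285,110:230],None,fx=5,fy=5,interpolation=cv2.INTER_CUBIC))
for p in[(120,187),(119.5,253),(316,212)]: print(np.round(wray(*w,*p,82)[:2],1))
cv2.imwrite('pics/w7d.png',cv2.resize(t[165:285,270:350],None,fx=5,fy=5,interpolation=cv2.INTER_CUBIC))
E
```

```text
[ 501.4 -152.9]
[ 577.  -166.7]
[537.4  50. ]
```

View pics/w7c.png

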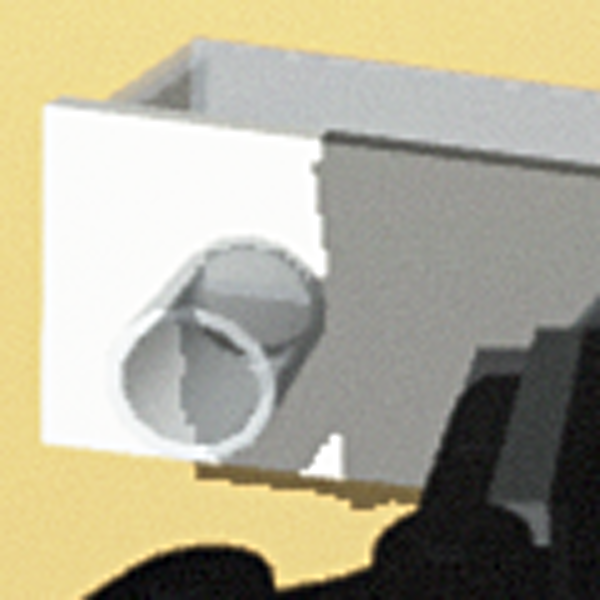

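View pics/w7d.png

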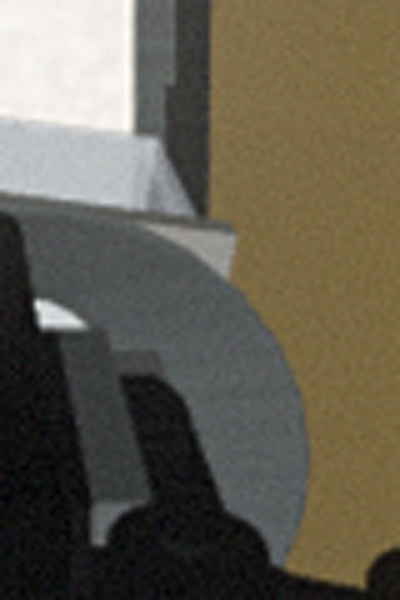

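```bash
python3 - <<'E'
from h import *
import pickle
w=pickle.load(open('pics/w7.pkl','rb'))
def q(x,y,x0,y0,z): return np.round(wray(*w,x0+(x+.5)/5-.5,y0+(y+.5)/5-.5,z)[:2],1)
for p in[(194,383),(113,383),(275,383),(194,305),(194,460)]: print('sleeve',q(*p,110,165,120))
for p in[(308,450),(240,290)]: print('funnel rim',q(*p,270,165,126), np.linalg.norm(q(*p,270,165,126)-np.array([567.8,.7])))
E
```

```text
sleeve [ 545.6 -116.9]
sleeve [ 544.9 -132.3]
sleeve [ 546.2 -101.4]
sleeve [ 529.5 -114.5]
sleeve [ 561.9 -119.2]
funnel rim [563.7  55.9] 55.35205506573355
funnel rim [530.5  42.4] 55.948011582182225
```

Emit:
arm_command:
  commands: "0 0.004 0 0;0 0.006 0 0;0 0.006 0 0;0.001 0.003 0 0;0 0 0 0;0 0 0 0;0 0 0 0"

```text
clock: 10.38
eef_pos: [498.0, 4.0, 197.3]
orientation: [0.067, 3.141, -0.0]
wrist_force: [0.0, 0.2, -2.7]
opening: 24.2
```

Emit:
arm_command:
  commands: "0 0 0 0;0 0 0 0;0 0 0 0;0 0 0 0;0 0 0 0"
  force: 20

```text
clock: 10.8
eef_pos: [497.9, 3.8, 197.3]
orientation: [0.067, 3.141, -0.0]
wrist_force: [-0.3, 0.3, -1.8]
opening: 24.5
```

```bash
cat > look.py <<'E'
from h import *
import sys
n=sys.argv[1]
st(); wsnap('w'+n); s=snap('scene','s%s.png'%n)
cv2.imwrite('pics/s%sc.png'%n,cv2.resize(s[90:260,170:330,::-1],None,fx=3.5,fy=3.5,interpolation=cv2.INTER_CUBIC))
E
python3 look.py 8
```

```text
t 10.8 tcp [497.9   3.8 197.3] jaw yaw 87.5 tilt z [ 0. -0. -1.] F [-0.3  0.3 -1.8] M [0.02 0.05 0.02] open 24.5 q [ 0.01  0.12 -0.29  1.16 -0.    0.05]
```

View pics/s8c.png

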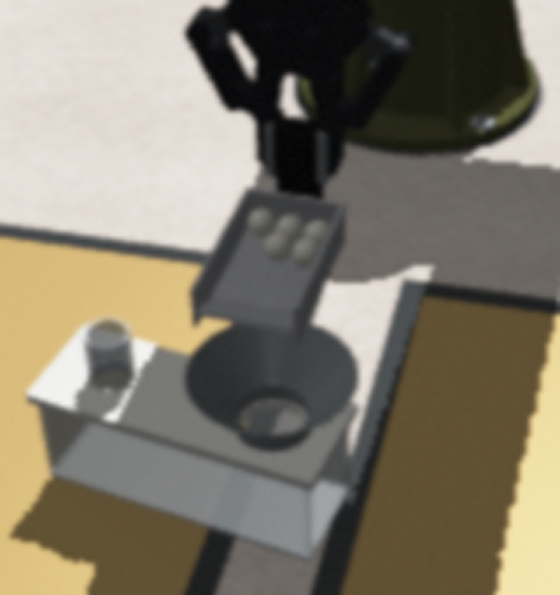

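Emit:
arm_command:
  commands: "0 0 -0.003 0;0 0 0 0;0 0 0 0;0 0 0 0"
  hand: 28.5
  force: 20

```text
clock: 11.23
eef_pos: [497.8, 3.9, 194.2]
orientation: [-0.067, -3.141, 0.0]
wrist_force: [0.0, 0.7, -2.6]
opening: 24.9
```

Emit:
arm_command:
  commands: "0 0 0 0;0 0 0 0;0 0 0 0"
  hand: 29.2

```text
clock: 11.48
eef_pos: [497.9, 4.0, 194.3]
orientation: [0.067, 3.141, 0.0]
wrist_force: [-0.6, -0.6, -1.8]
opening: 25.3
```

```bash
python3 look.py 9
```

```text
t 11.48 tcp [497.9   4.  194.3] jaw yaw 87.6 tilt z [ 0.  0. -1.] F [-0.6 -0.6 -1.8] M [-0.02  0.03  0.04] open 25.3 q [ 0.01  0.12 -0.29  1.15  0.    0.05]
```

View pics/s9c.png

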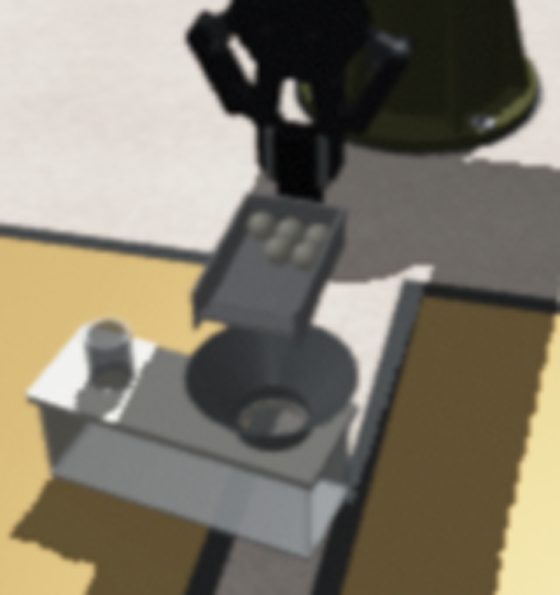

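Emit:
arm_command:
  commands: "0 0 0 0;0 0 0 0"
  hand: 29.6

```text
clock: 11.75
eef_pos: [497.9, 4.0, 194.3]
orientation: [0.067, 3.141, 0.0]
wrist_force: [-0.1, 0.6, -2.4]
opening: 25.7
```

```bash
python3 look.py 10
```

```text
t 11.75 tcp [497.9   4.  194.3] jaw yaw 87.6 tilt z [ 0.  0. -1.] F [-0.1  0.6 -2.4] M [-0.02  0.09  0.01] open 25.7 q [ 0.01  0.12 -0.29  1.15  0.    0.05]
```

View pics/s10c.png

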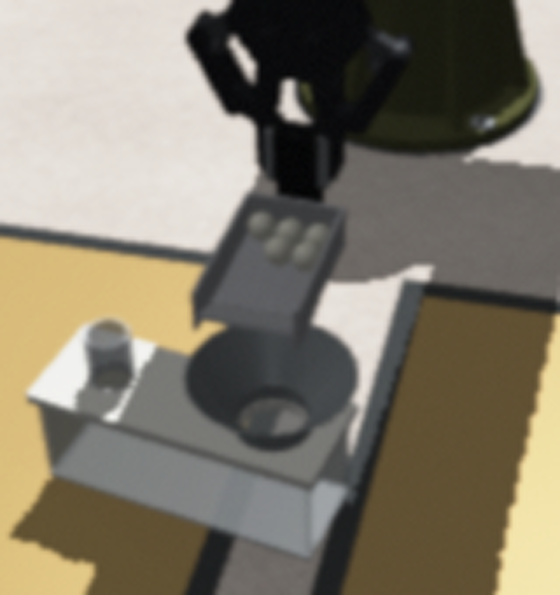

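Emit:
arm_command:
  commands: "0 0 0 0;0 0 0 0"
  hand: 30

```text
clock: 12.02
eef_pos: [497.9, 3.9, 194.3]
orientation: [-0.067, -3.141, 0.0]
wrist_force: [0.2, 0.6, -2.0]
opening: 25.4
```

```bash
python3 look.py 11
```

```text
t 12.02 tcp [497.9   3.9 194.3] jaw yaw 87.6 tilt z [-0. -0. -1.] F [ 0.2  0.6 -2. ] M [0.   0.05 0.01] open 25.4 q [ 0.01  0.12 -0.29  1.15 -0.    0.05]
```

View pics/s11c.png

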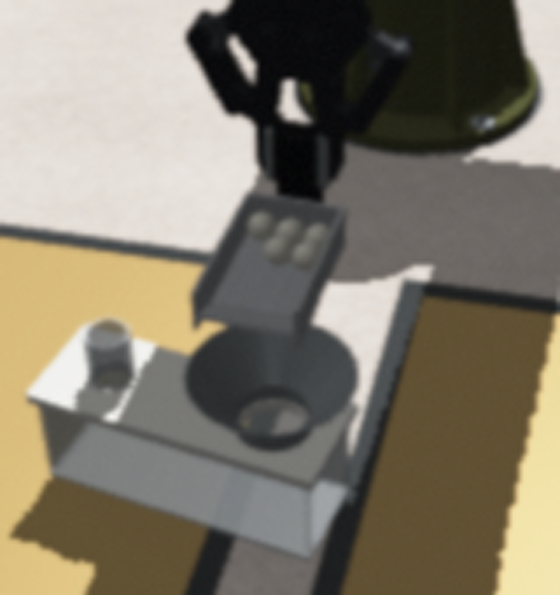

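Emit:
arm_command:
  commands: "0 0 0 0;0 0 0 0"
  hand: 30.3

```text
clock: 12.28
eef_pos: [497.9, 3.9, 194.3]
orientation: [0.067, 3.141, -0.0]
wrist_force: [-0.3, -0.2, -1.9]
opening: 25.7
```

```bash
python3 look.py 12
```

```text
t 12.28 tcp [497.9   3.9 194.3] jaw yaw 87.5 tilt z [ 0. -0. -1.] F [-0.3 -0.2 -1.9] M [-0.02  0.08 -0.04] open 25.7 q [ 0.01  0.12 -0.29  1.15 -0.    0.05]
```

View pics/s12c.png

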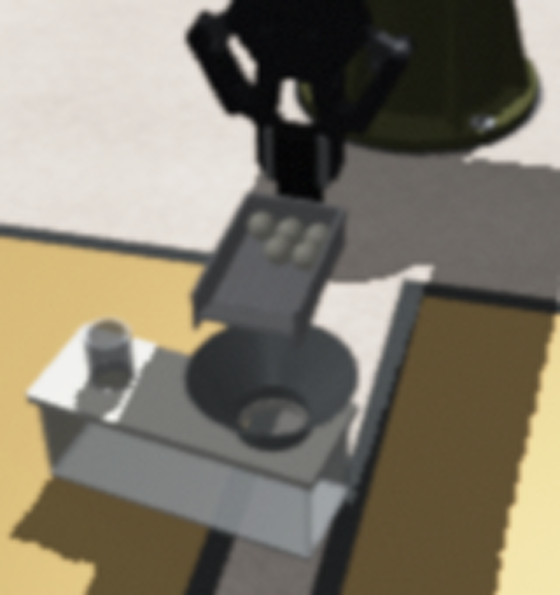

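Emit:
arm_command:
  commands: "0 0 0 0;0 0 0 0"
  hand: 30.5

```text
clock: 12.55
eef_pos: [498.1, 4.0, 194.4]
orientation: [0.067, 3.141, 0.0]
wrist_force: [-0.0, -0.5, -0.8]
opening: 25.8
```

```bash
python3 look.py 13; python3 -c "
import cv2,numpy as np
a=cv2.imread('pics/s8.png').astype(int);b=cv2.imread('pics/s13.png').astype(int);c=cv2.imread('pics/s12.png').astype(int)
print(abs(b-a)[90:260,170:330].mean(),abs(b-c)[90:260,170:330].mean())"
```

```text
t 12.55 tcp [498.1   4.  194.4] jaw yaw 87.6 tilt z [ 0.  0. -1.] F [-0.  -0.5 -0.8] M [-0.04  0.04  0.03] open 25.8 q [ 0.01  0.12 -0.29  1.15  0.    0.05]
4.658223039215686 3.9362867647058826
```

View pics/s13c.png

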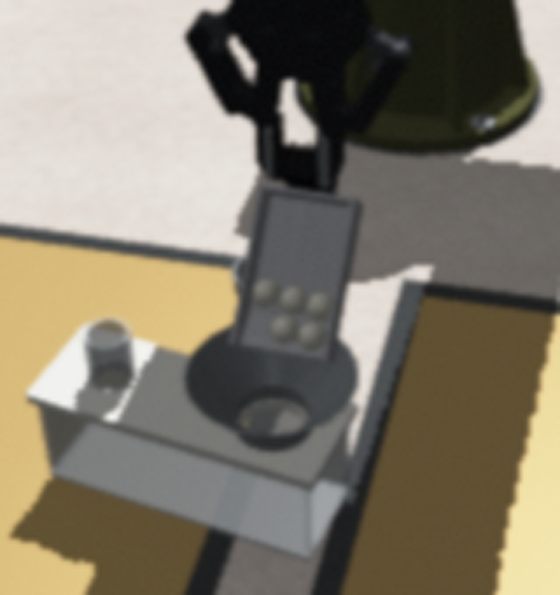

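Emit:
arm_command:
  commands: "0 0 0 0;0 0 0 0"
  hand: 29.5

```text
clock: 12.82
eef_pos: [498.0, 3.9, 194.4]
orientation: [0.067, 3.141, -0.0]
wrist_force: [-0.0, 0.0, -1.0]
opening: 25.5
```

```bash
python3 look.py 14
```

```text
t 12.82 tcp [498.    3.9 194.4] jaw yaw 87.6 tilt z [ 0. -0. -1.] F [-0.  0. -1.] M [ 0.03 -0.08  0.04] open 25.5 q [ 0.01  0.12 -0.29  1.15 -0.    0.05]
```

View pics/s14c.png

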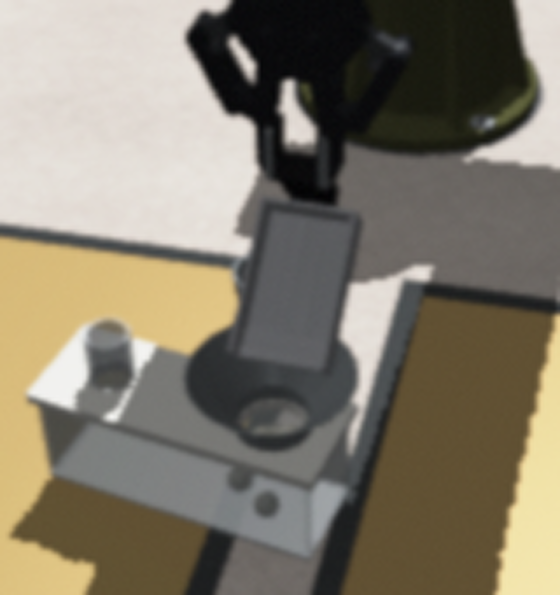

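View pics/w14.png

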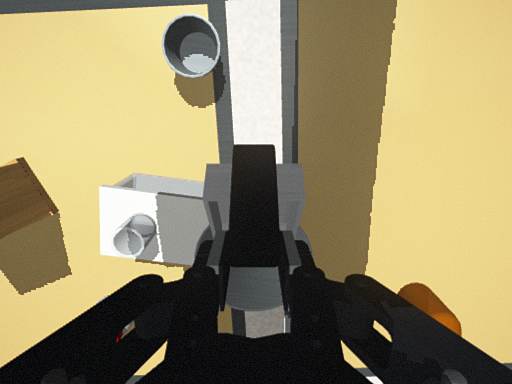

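Emit:
arm_command:
  commands: "0 0 0 0;0 0 0 0;0 0 0 0;0 0 0.006 0;-0.004 0 0.014 0;-0.008 0 0.016 0;-0.01 0.004 0.016 0;-0.006 0.008 0.008 0;0 0.014 0 0;0 0.018 0 0;0 0.018 0 0;0 0.018 0 0;0 0.018 0 0;0 0.018 0 0;0 0.01 0 0;0 0 0 0;0 0 0 0"
  hand: 0
  force: 100

```text
clock: 14.33
eef_pos: [469.7, 130.1, 254.2]
orientation: [-0.065, -3.141, 0.001]
wrist_force: [-0.2, -0.1, -1.3]
opening: 23.0
```

```bash
python3 look.py 15; python3 - <<'E'
import cv2
s=cv2.imread('pics/s15.png')
cv2.imwrite('pics/s15d.png',cv2.resize(s[150:255,170:280],None,fx=6,fy=6,interpolation=cv2.INTER_CUBIC)[:600])
cv2.imwrite('pics/s15e.png',cv2.resize(s[20:220,230:430],None,fx=3,fy=3,interpolation=cv2.INTER_CUBIC)[:600])
E
```

```text
t 14.33 tcp [469.7 130.1 254.2] jaw yaw 87.6 tilt z [-0.    -0.001 -1.   ] F [-0.2 -0.1 -1.3] M [-0.04 -0.02 -0.04] open 23.0 q [ 0.27  0.08 -0.2   1.29 -0.    0.31]
```

View pics/s15d.png

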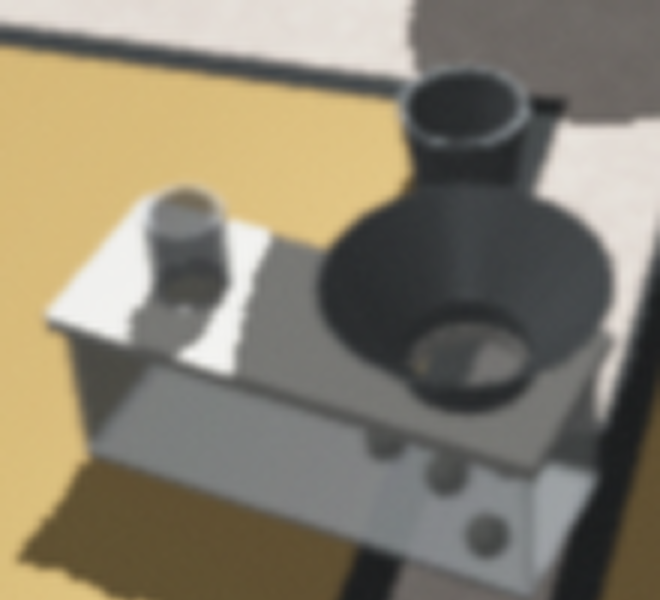

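View pics/s15e.png

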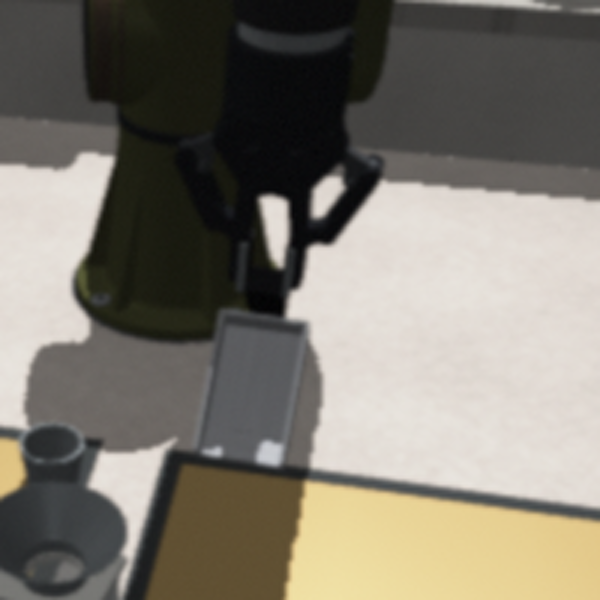

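View pics/w15.png

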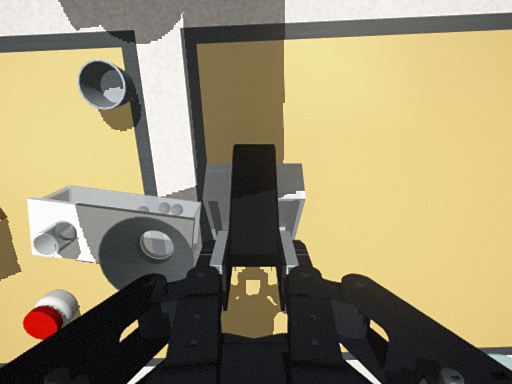

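Emit:
arm_command:
  commands: "0.003 0.006 0 0;0.004 0.01 -0.003 0;0.005 0.013 -0.006 0;0.005 0.014 -0.008 0;0.006 0.014 -0.01 0;0.006 0.014 -0.01 0;0.006 0.014 -0.01 0;0.006 0.014 -0.01 0;0.006 0.014 -0.01 0;0.006 0.014 -0.01 0;0.006 0.014 -0.01 0;0.006 0.014 -0.01 0;0.006 0.014 -0.01 0;0.006 0.014 -0.01 0;0.006 0.012 -0.008 0;0.005 0.008 -0.006 0;0.003 0.004 -0.003 0;0 0 0 0;0 0 0 0"

```text
clock: 16.02
eef_pos: [560.7, 336.8, 119.9]
orientation: [-0.067, -3.14, 0.001]
wrist_force: [-0.4, -0.9, -1.2]
opening: 23.1
```

```bash
python3 - <<'E'
from h import *
st(); wsnap('w16'); s=snap('scene','s16.png');t=snap('top','t16.png')
cv2.imwrite('pics/s16c.png',cv2.resize(s[130:300,320:470,::-1],None,fx=3.5,fy=3.5,interpolation=cv2.INTER_CUBIC))
E
```

```text
t 16.02 tcp [560.7 336.8 119.9] jaw yaw 87.6 tilt z [-0.001 -0.001 -1.   ] F [-0.4 -0.9 -1.2] M [-0.04  0.   -0.03] open 23.1 q [ 0.54  0.45 -0.02  1.1  -0.    0.58]
```

View pics/s16c.png

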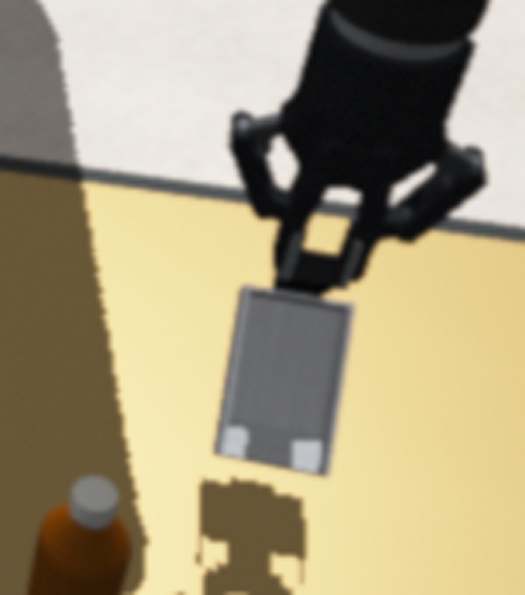

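View pics/t16.png

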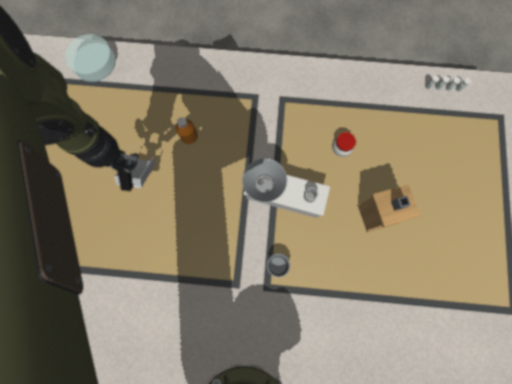

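```bash
python3 - <<'E'
from h import *
for d in range(35,75,5):
    t=np.radians(d); X=[560.7+113*np.cos(t)-43*np.sin(t),333,119.9+53-43*np.cos(t)-113*np.sin(t)]
    B=[560.7+10*np.cos(t)-27*np.sin(t),336,119.9+53-27*np.cos(t)-10*np.sin(t)]
    print(d,np.round(X),proj('scene',X),'back top',proj('scene',B))
E
```

```text
35 [629. 333.  73.] [399.12559415 259.40943464] back top [407.62915807 209.08231254]
40 [620. 333.  67.] [398.41043832 257.73904489] back top [407.66795564 208.02580511]
45 [610. 333.  63.] [397.79337707 255.69891899] back top [407.73210849 206.92474187]
50 [600. 333.  59.] [397.27504358 253.31546339] back top [407.82107885 205.78688044]
55 [590. 333.  56.] [396.85540735 250.61536449] back top [407.93417979 204.62015056]
60 [580. 333.  54.] [396.5338723  247.62529353] back top [408.07058054 203.4326147 ]
65 [569. 333.  52.] [396.30936667 244.37167761] back top [408.22931178 202.23242979]
70 [559. 333.  52.] [396.1804236  240.88053088] back top [408.40927105 201.0278098 ]
```

Emit:
arm_command:
  commands: "0 0 -0.006 0;0 0 -0.012 0;0 0 -0.012 0;0 0 -0.01 0;0 0 -0.006 0;-0.002 0 -0.004 0;-0.012 0 -0.006 0;-0.01 0 -0.006 0;-0.01 0 -0.006 0;0 0 0 0"
  force: 20

```text
clock: 17.0
eef_pos: [522.7, 338.6, 55.4]
orientation: [-0.064, -3.137, -0.007]
wrist_force: [-20.7, -0.4, 35.9]
opening: 23.1
```

```bash
python3 - <<'E'
from h import *
st(); wsnap('w17'); s=snap('scene','s17.png')
cv2.imwrite('pics/s17c.png',cv2.resize(s[130:300,320:470,::-1],None,fx=3.5,fy=3.5,interpolation=cv2.INTER_CUBIC))
E
```

```text
t 17.0 tcp [522.7 338.6  55.4] jaw yaw 87.7 tilt z [-0.003  0.004 -1.   ] F [-20.7  -0.4  35.9] M [-0.29  3.2  -0.16] open 23.1 q [ 0.57  0.44 -0.19  0.93  0.01  0.61]
```

View pics/s17c.png

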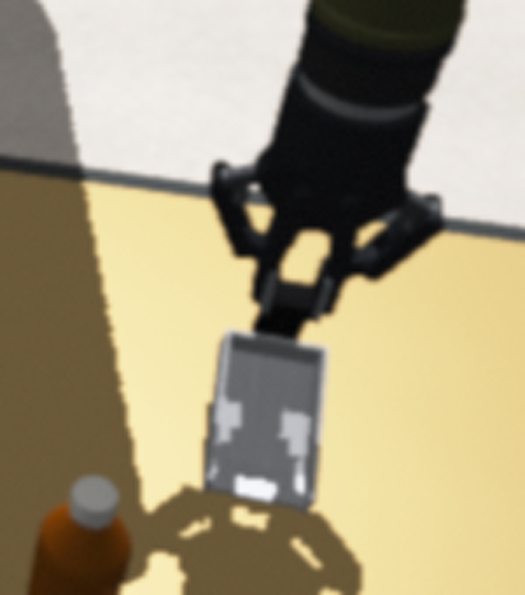

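Emit:
arm_command:
  commands: "-0.008 0 0 0;-0.008 0 0 0;-0.006 0 -0.004 0;-0.008 0 -0.006 0;0 0 0 0"
  hand: 28

```text
clock: 17.52
eef_pos: [495.0, 336.8, 41.3]
orientation: [-0.066, -3.139, 0.0]
wrist_force: [-3.2, 1.1, 6.9]
opening: 24.2
```

```bash
python3 - <<'E'
from h import *
st(); wsnap('w18'); s=snap('scene','s18.png')
cv2.imwrite('pics/s18c.png',cv2.resize(s[130:300,320:470,::-1],None,fx=3.5,fy=3.5,interpolation=cv2.INTER_CUBIC))
E
```

```text
t 17.52 tcp [495.  336.8  41.3] jaw yaw 87.6 tilt z [-0.002 -0.    -1.   ] F [-3.2  1.1  6.9] M [0.22 0.07 0.13] open 24.2 q [ 0.6   0.42 -0.27  0.88  0.    0.64]
```

View pics/s18c.png

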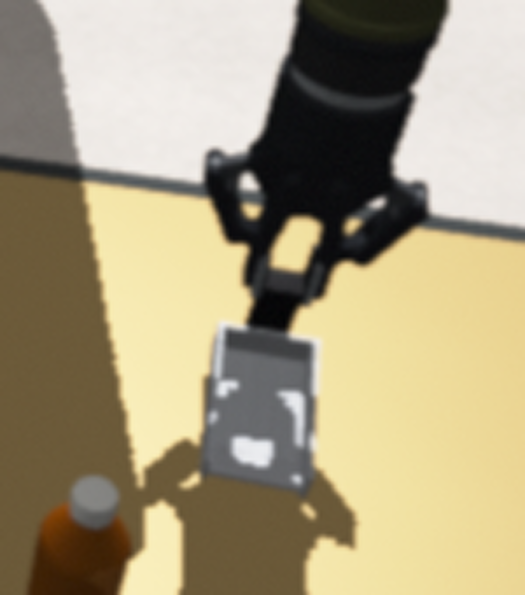

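View pics/w18.png

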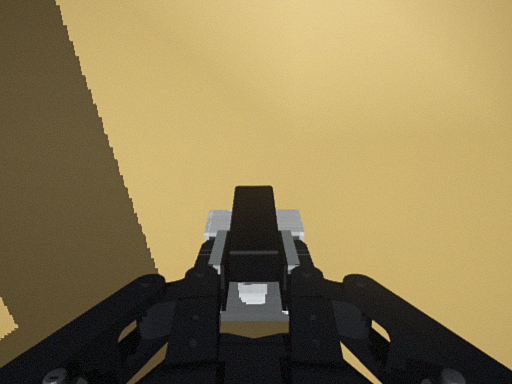

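Emit:
arm_command:
  commands: "-0.006 0 -0.004 0;-0.006 0 -0.006 0;-0.005 0 -0.006 0;-0.004 0 -0.006 0;0 0 -0.004 0;0 0 0 0"
  hand: 28.5

```text
clock: 18.12
eef_pos: [476.2, 337.1, 20.5]
orientation: [0.066, 3.139, 0.001]
wrist_force: [-10.3, -8.1, 42.8]
opening: 24.5
```

```bash
python3 - <<'E'
from h import *
st(); wsnap('w19'); s=snap('scene','s19.png')
cv2.imwrite('pics/s19c.png',cv2.resize(s[130:300,320:470,::-1],None,fx=3.5,fy=3.5,interpolation=cv2.INTER_CUBIC))
E
```

```text
t 18.12 tcp [476.2 337.1  20.5] jaw yaw 87.6 tilt z [ 0.002  0.001 -1.   ] F [-10.3  -8.1  42.8] M [-2.03  1.9   0.09] open 24.5 q [ 0.62  0.41 -0.34  0.82 -0.    0.66]
```

View pics/s19c.png

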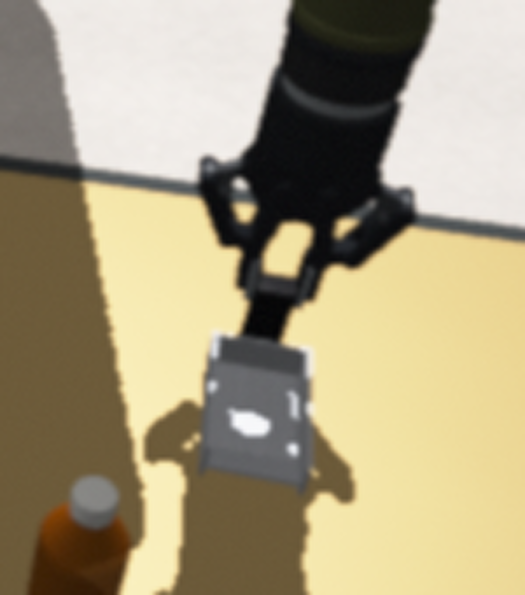

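View pics/w19.png

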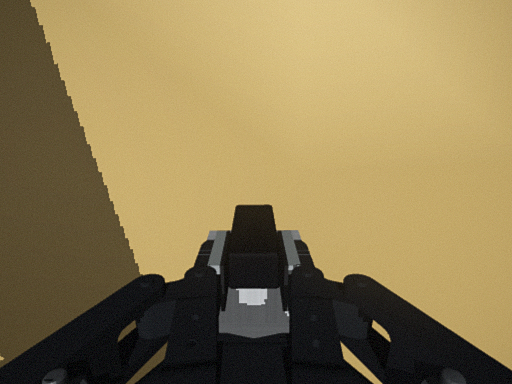

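Emit:
arm_command:
  commands: "0 0 0.001 0;0 0 0 0;0 0 0 0;0 0 0 0;0 0 0 0;0 0 0 0"
  hand: 100

```text
clock: 18.72
eef_pos: [475.3, 336.6, 16.4]
orientation: [-0.067, -3.14, 0.001]
wrist_force: [-0.6, -0.1, -0.0]
opening: 85.2
```

Emit:
arm_command:
  commands: "0 0 0.01 0;0 0 0.02 0;0 0 0.03 0;0 0 0.03 0;0 0 0.03 0;0 0 0.03 0;0 0 0.03 0;0 0 0.02 0;0 0 0.01 0;0 0 0 0"

```text
clock: 19.55
eef_pos: [477.2, 337.8, 230.3]
orientation: [0.067, 3.137, 0.004]
wrist_force: [1.0, 1.0, -0.5]
opening: 85.3
```

```bash
python3 - <<'E'
from h import *
st(); wsnap('w20'); s=snap('scene','s20.png')
cv2.imwrite('pics/s20c.png',cv2.resize(s[130:300,320:470,::-1],None,fx=3.5,fy=3.5,interpolation=cv2.INTER_CUBIC))
E
```

```text
t 19.55 tcp [477.2 337.8 230.3] jaw yaw 87.6 tilt z [ 0.004  0.003 -1.   ] F [ 1.   1.  -0.5] M [ 0.   -0.03 -0.01] open 85.3 q [ 0.62  0.27 -0.03  1.27  0.    0.66]
```

View pics/s20c.png

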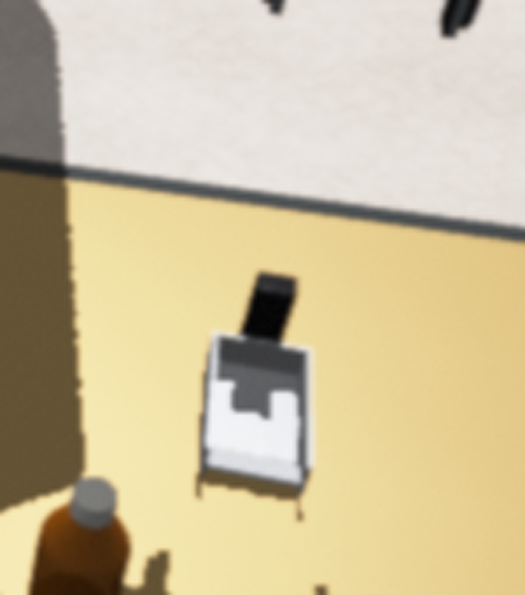

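View pics/w20.png

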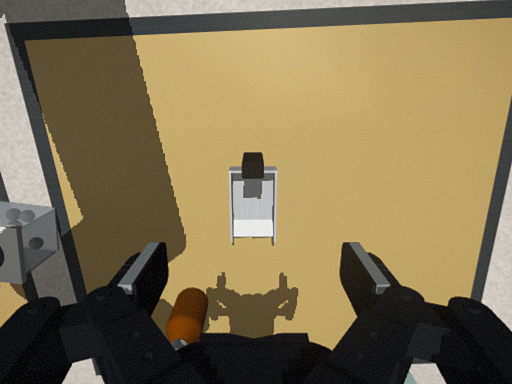

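Emit:
arm_command:
  commands: "0.001 -0.012 0 0;0.001 -0.024 0 1;0.001 -0.034 0 1;0.001 -0.036 0 1;0.001 -0.036 0 1;0.002 -0.036 0 1;0.002 -0.036 0 1;0.002 -0.036 0 1;0.002 -0.036 0 1;0.002 -0.036 0 1;0.002 -0.036 0 1.5;0.002 -0.036 0 1.5;0.002 -0.036 0 1.5;0.002 -0.036 0 1.5;0.002 -0.036 0 1.5;0.002 -0.036 0 1.5;0.002 -0.036 0 1.5;0.002 -0.03 0 1.5;0.002 -0.024 0 1.5;0.002 -0.012 0 0"

```text
clock: 21.32
eef_pos: [508.9, -305.9, 225.0]
orientation: [0.543, -3.091, -0.002]
wrist_force: [1.1, -0.0, -0.3]
opening: 85.4
```

```bash
python3 - <<'E'
from h import *
st(); wsnap('w21')
E
```

```text
t 21.32 tcp [ 508.9 -305.9  225. ] jaw yaw 109.9 tilt z [-0.003  0.001 -1.   ] F [ 1.1 -0.  -0.3] M [-0.02 -0.   -0.02] open 85.4 q [-0.54  0.3  -0.01  1.27 -0.   -0.89]
```

View pics/w21.png

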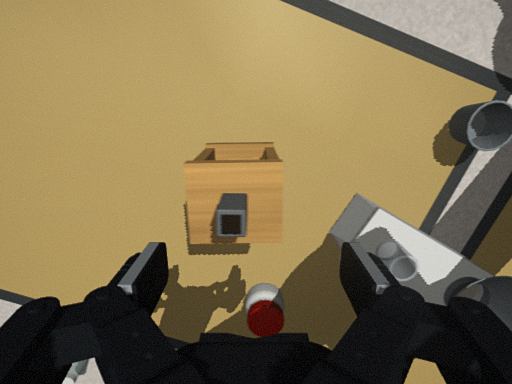

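```bash
python3 - <<'E'
from h import *
t=cv2.imread('pics/w21.png')
cv2.imwrite('pics/w21c.png',cv2.resize(t[135:255,175:295],None,fx=5,fy=5,interpolation=cv2.INTER_CUBIC))
cv2.imwrite('pics/w21d.png',cv2.resize(t[215:295,360:440],None,fx=7,fy=7,interpolation=cv2.INTER_CUBIC))
E
```

```text
(no output)
```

View pics/w21c.png

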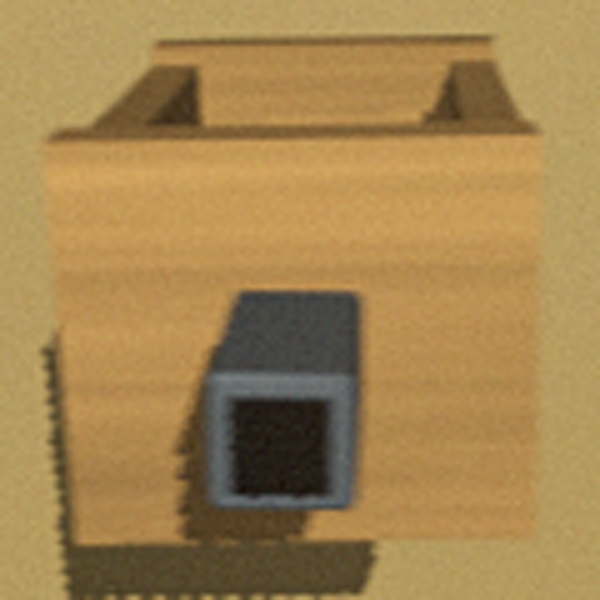

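View pics/w21d.png

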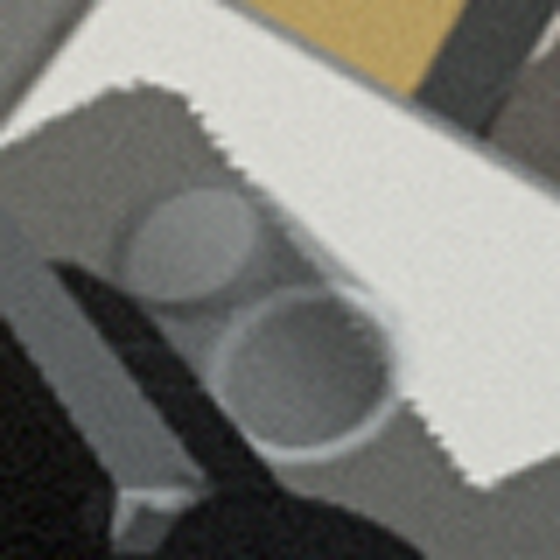

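```bash
python3 - <<'E'
from h import *
import pickle
w=pickle.load(open('pics/w21.pkl','rb'))
def q(x,y,x0,y0,z,k): return np.round(wray(*w,x0+(x+.5)/k-.5,y0+(y+.5)/k-.5,z)[:2],1)
P=[q(*p,175,135,186,5) for p in[(207,373),(357,373),(355,507),(210,507)]]
print(P,np.mean(P,0), np.degrees(np.arctan2(*(P[1]-P[0])[::-1])),np.degrees(np.arctan2(*(P[2]-P[3])[::-1])))
print('sleeve',q(309,374,360,215,120,7))
R=[q(*p,175,135,140,5) for p in[(45,135),(540,133),(538,540),(75,545)]];print(R,np.mean(R,0))
s=monitor.observe();print(s['eef_pos'])
E
```

```text
[array([ 524.5, -331.1]), array([ 516.5, -309. ]), array([ 538.2, -301.6]), array([ 546.1, -323.6])] [ 531.325 -316.325] 109.89979755914378 109.75275192437192
sleeve [ 545.8 -118.1]
[array([ 509. , -372.5]), array([ 478.2, -288.6]), array([ 553.7, -259.2]), array([ 585.7, -344.3])] [ 531.65 -316.15]
[ 509.46284066 -306.61961693  225.06141174]
```

Emit:
arm_command:
  commands: "0.006 -0.003 0 0;0.008 -0.003 0 0;0.008 -0.004 0 0;0 0 -0.012 0;0 0 -0.014 0;0 0 -0.014 0;0 0 -0.014 0;0 0 -0.014 0;0 0 -0.014 0;0 0 -0.014 0;0 0 -0.009 0;0 0 -0.004 0;0 0 0 0;0 0 0 0"

```text
clock: 22.53
eef_pos: [533.5, -312.9, 118.7]
orientation: [-0.548, 3.093, -0.0]
wrist_force: [0.1, -0.0, 0.2]
opening: 85.6
```

```bash
python3 - <<'E'
from h import *
st(); wsnap('w22'); s=snap('scene','s22.png')
cv2.imwrite('pics/s22c.png',cv2.resize(s[70:230,60:220,::-1],None,fx=3.5,fy=3.5,interpolation=cv2.INTER_CUBIC))
E
```

```text
t 22.53 tcp [ 533.5 -312.9  118.7] jaw yaw 110.1 tilt z [ 0. -0. -1.] F [ 0.1 -0.   0.2] M [-0.02 -0.04 -0.  ] open 85.6 q [-0.53  0.39 -0.13  1.06 -0.   -0.88]
```

View pics/s22c.png

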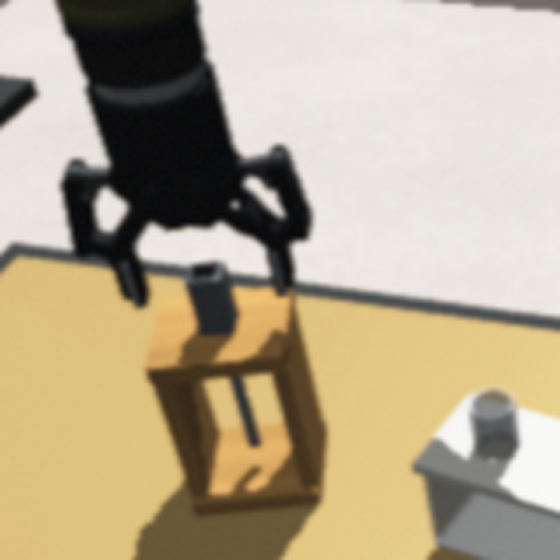

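View pics/w22.png

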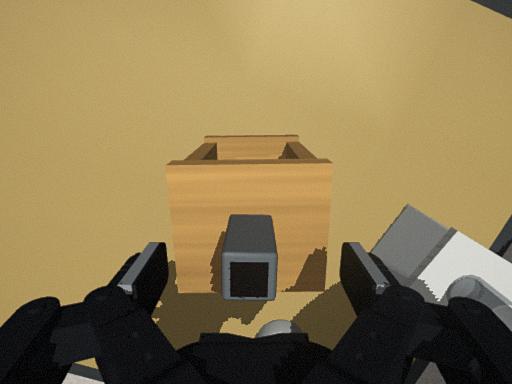

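```bash
python3 - <<'E'
from h import *
import pickle
w=pickle.load(open('pics/w22.pkl','rb'))
P=[wray(*w,*p,186)[:2] for p in[(223,252),(276,251),(275,299),(224,300)]];print(np.round(P,1),np.mean(P,0))
E
```

```text
[[ 523.9 -329.5]
 [ 515.9 -308.9]
 [ 537.9 -300.8]
 [ 546.1 -321.6]] [ 530.95074042 -315.2170595 ]
```

Emit:
arm_command:
  commands: "-0.002 -0.003 0 0;0 0 0 0;0 0 0 0;0 0 0 0;0 0 0 0;0 0 0 0;0 0 0 0;0 0 0 0;0 0 0 0;0 0 0 0"
  hand: 0
  force: 80

```text
clock: 23.47
eef_pos: [531.1, -316.2, 118.6]
orientation: [-0.547, 3.093, -0.001]
wrist_force: [-1.0, -0.8, 4.7]
opening: 22.8
```

```bash
python3 - <<'E'
from h import *
st(); wsnap('w23'); s=snap('scene','s23.png')
cv2.imwrite('pics/s23c.png',cv2.resize(s[90:230,80:200,::-1],None,fx=4,fy=4,interpolation=cv2.INTER_CUBIC))
E
```

```text
t 23.47 tcp [ 531.1 -316.2  118.6] jaw yaw 110.0 tilt z [ 0. -0. -1.] F [-1.  -0.8  4.7] M [-0.03  0.07 -0.  ] open 22.8 q [-0.54  0.39 -0.13  1.06 -0.   -0.89]
```

View pics/s23c.png

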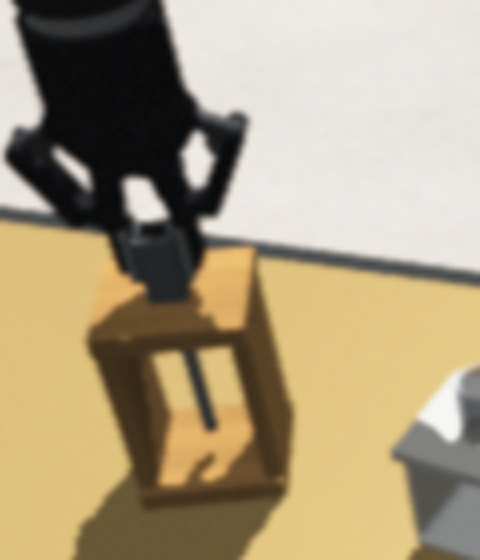

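View pics/w23.png

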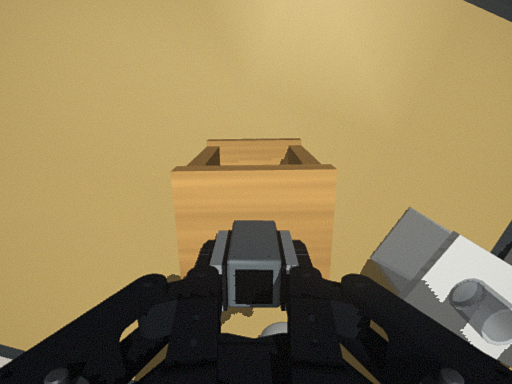

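Emit:
arm_command:
  commands: "0 0 0.003 0;0 0 0.006 0;0 0 0.01 0;0 0 0.012 0;0 0 0.014 0;0 0 0.014 0;0 0 0.014 0;0 0 0.014 0;0 0 0.014 0;0 0 0.012 0;0 0 0.01 0;0 0 0.008 0;0 0 0.004 0;0 0 0 0;0 0 0 0"

```text
clock: 24.82
eef_pos: [530.8, -316.0, 253.0]
orientation: [0.547, -3.093, -0.0]
wrist_force: [-0.1, 0.6, -1.6]
opening: 23.0
```

```bash
python3 - <<'E'
from h import *
st(); wsnap('w24'); s=snap('scene','s24.png');snap('top','t24.png')
cv2.imwrite('pics/s24c.png',cv2.resize(s[50:230,60:220,::-1],None,fx=3.3,fy=3.3,interpolation=cv2.INTER_CUBIC))
E
```

```text
t 24.82 tcp [ 530.8 -316.   253. ] jaw yaw 110.1 tilt z [-0.  0. -1.] F [-0.1  0.6 -1.6] M [ 0.    0.06 -0.  ] open 23.0 q [-0.54  0.33  0.11  1.34  0.   -0.89]
```

View pics/s24c.png

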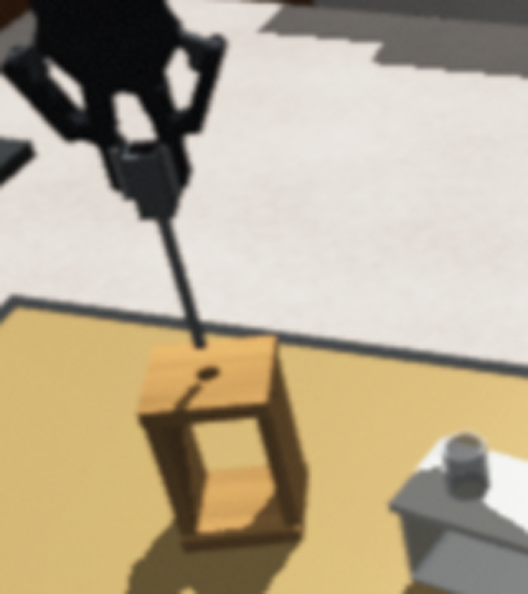

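View pics/w24.png

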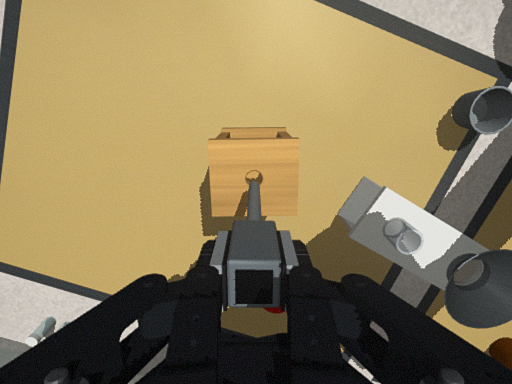

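View pics/t24.png

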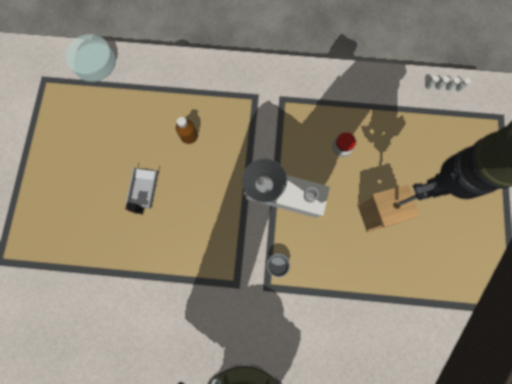

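```bash
python3 - <<'E'
from h import *
t=cv2.imread('pics/w24.png'); cv2.imwrite('pics/w24c.png',cv2.resize(t[160:320,205:305],None,fx=6,fy=6,interpolation=cv2.INTER_CUBIC)[:600])
t=cv2.imread('pics/t24.png'); cv2.imwrite('pics/t24c.png',cv2.resize(t[170:225,370:450],None,fx=8,fy=8,interpolation=cv2.INTER_CUBIC)[:600])
t=cv2.imread('pics/s24.png'); cv2.imwrite('pics/s24d.png',cv2.resize(t[85:175,80:150],None,fx=6,fy=6,interpolation=cv2.INTER_CUBIC)[:600])
E
```

```text
(no output)
```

View pics/w24c.png

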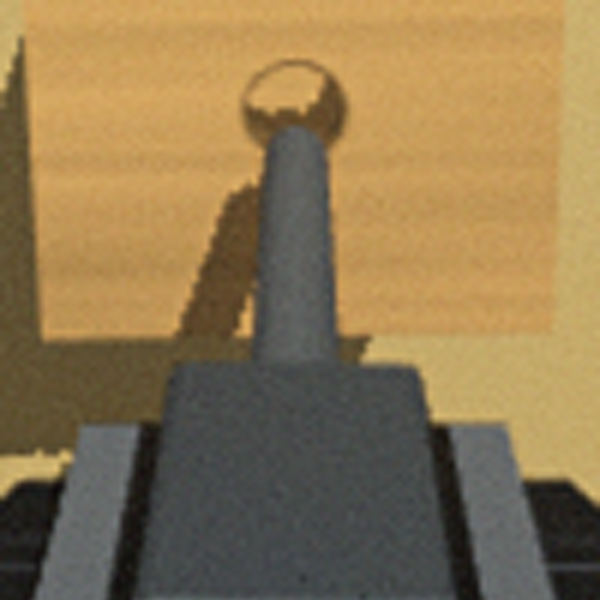

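View pics/t24c.png

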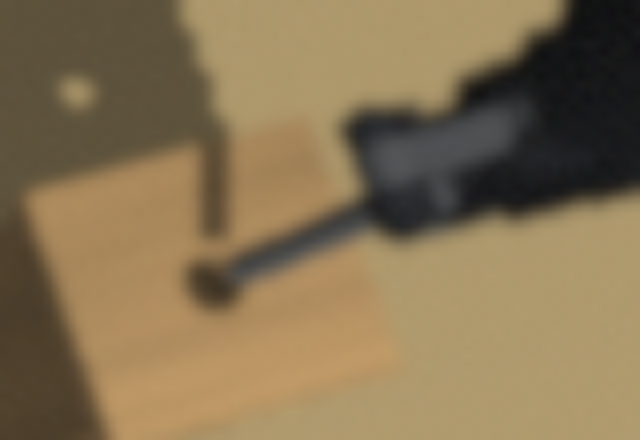

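View pics/s24d.png

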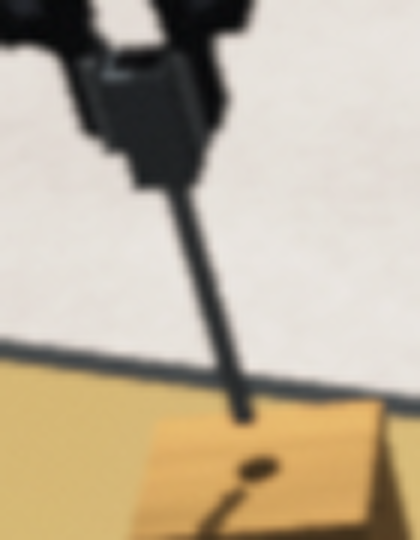

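```bash
python3 - <<'E'
from h import *
import pickle
w=pickle.load(open('pics/w24.pkl','rb'))
def q(x,y,z): return np.round(wray(*w,205+(x+.5)/6-.5,160+(y+.5)/6-.5,z)[:2],1)
print('tip',q(296,154,164.4),'tip top pt',q(296,125,164.4),'LR',q(265,150,164.4),q(328,150,164.4))
s=monitor.observe();R=Ro.from_rotvec(s['orientation']).as_matrix();tx=R[:,0];print('toolx',tx)
P=q(297,365,274.4);print('handle under',P,P-12*tx[:2], q(172,367,274.4),q(420,367,274.4))
w2=[q(135,598,320.4),q(460,598,320.4)];print(w2)
print('top tip', tri([('top',370+(235.5)/8-.5,170+278.5/8-.5),('scene',80+243/6-.5,85+418/6-.5)]),tri([('top',370+(225.5)/8-.5,170+280.5/8-.5),('scene',80+242/6-.5,85+416/6-.5)]))
print(proj('top',[530.8,-316,164.4]),proj('scene',[530.8,-316,164.4]), 'obs',370+232/8-.5,170+279/8-.5,80+242/6-.5,85+416/6-.5)
E
```

```text
tip [ 531.3 -315.1] tip top pt [ 526.9 -316.7] LR [ 532.4 -319.8] [ 529.  -310.6]
toolx [-9.39387679e-01 -3.42855550e-01  9.27905333e-04]
handle under [ 521.5 -318.7] [ 532.77265214 -314.5857334 ] [ 525.8 -329.8] [ 517.7 -307.7]
[array([ 523.9, -330. ]), array([ 516.1, -308.7])]
top tip [ 529.17989475 -315.53091054  162.2556096 ] [ 528.875313   -314.14573823  162.73584656]
[400.99119408 203.061689  ] [120.72303346 154.16876156] obs 398.5 204.375 119.83333333333334 153.83333333333331
```

Emit:
arm_command:
  commands: "0 0.004 0 0;0.001 0.008 0 0;0.001 0.012 0 0;0.001 0.015 0 0;0.001 0.016 0 0;0.001 0.016 0 0;0.001 0.016 0 0;0.001 0.016 0 0;0.001 0.016 0 0;0.001 0.016 0 0;0.001 0.016 0 0;0.001 0.015 0 0;0.001 0.012 0 0;0.001 0.009 0 0;0.001 0.006 0 0;0.001 0.004 0 0;0 0.001 0 0;0 0 0 0;0 0 0 0;0 0 0 0"

```text
clock: 26.63
eef_pos: [545.9, -118.6, 253.2]
orientation: [0.546, -3.094, 0.0]
wrist_force: [0.2, -0.1, -0.9]
opening: 23.2
```

```bash
cat > chk.py <<'E'
from h import *
import sys
n=sys.argv[1]
st(); w,p=wsnap('w'+n); s=snap('scene','s%s.png'%n);t=snap('top','t%s.png'%n)
cv2.imwrite('pics/w%sc.png'%n,cv2.resize(p[160:260,205:305,::-1],None,fx=6,fy=6,interpolation=cv2.INTER_CUBIC))
cv2.imwrite('pics/s%sc.png'%n,cv2.resize(s[100:240,170:290,::-1],None,fx=4,fy=4,interpolation=cv2.INTER_CUBIC))
cv2.imwrite('pics/t%sc.png'%n,cv2.resize(t[150:230,250:350,::-1],None,fx=6,fy=6,interpolation=cv2.INTER_CUBIC))
E
python3 chk.py 25
```

```text
t 26.63 tcp [ 545.9 -118.6  253.2] jaw yaw 110.0 tilt z [-0. -0. -1.] F [ 0.2 -0.1 -0.9] M [ 0.02  0.06 -0.  ] open 23.2 q [-0.21  0.22 -0.04  1.31 -0.   -0.56]
```

View pics/w25c.png

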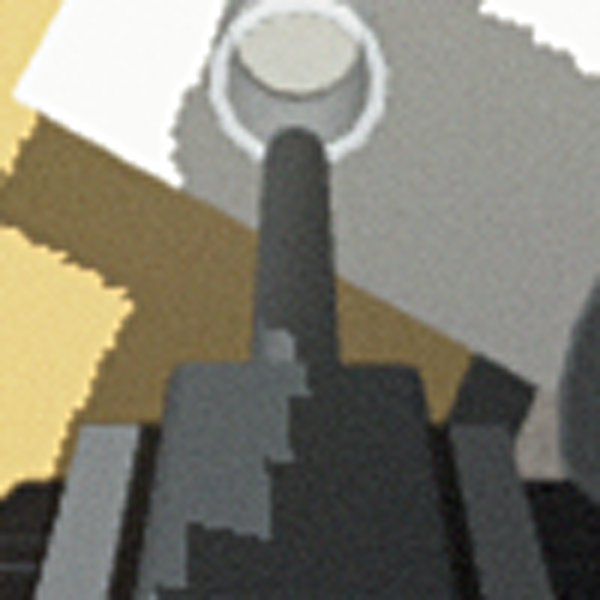

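View pics/s25c.png

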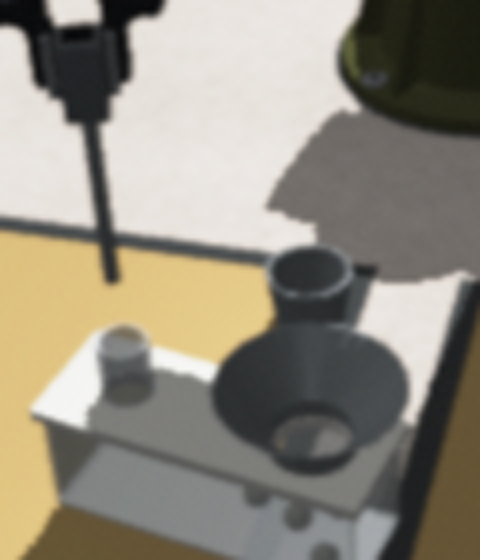

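View pics/t25c.png

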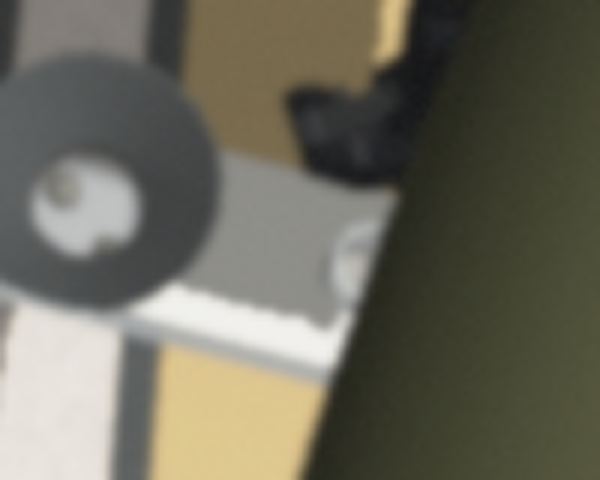

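```bash
python3 - <<'E'
from h import *
import pickle
w=pickle.load(open('pics/w25.pkl','rb'))
def q(x,y,z): return np.round(wray(*w,205+(x+.5)/6-.5,160+(y+.5)/6-.5,z)[:2],1)
print('tip',q(296,154,164.6),'sleeve',q(298,78,120),'L',q(209,78,120),'R',q(387,78,120),'bot',q(298,163,120))
p=cv2.imread('pics/w25.png')
cv2.imwrite('pics/w25d.png',cv2.resize(p[145:195,230:280],None,fx=12,fy=12,interpolation=cv2.INTER_CUBIC))
E
```

```text
tip [ 546.3 -117.7] sleeve [ 544.8 -117.9] L [ 550.3 -132.9] R [ 539.3 -102.8] bot [ 559.7 -112.4]
```

View pics/w25d.png

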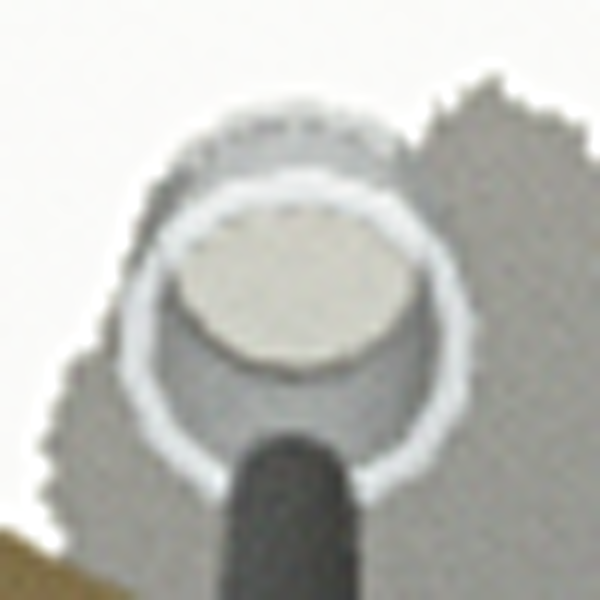

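Emit:
arm_command:
  commands: "-0.001 0 -0.002 0;0 0 -0.004 0;0 0 -0.006 0;0 0 -0.006 0;0 0 -0.006 0;0 0 -0.006 0;0 0 -0.004 0;0 0 -0.002 0;0 0 0 0;0 0 0 0"

```text
clock: 27.62
eef_pos: [544.9, -118.0, 217.3]
orientation: [0.547, -3.094, 0.0]
wrist_force: [-0.6, -0.5, -0.3]
opening: 23.1
```

```bash
python3 chk.py 26; python3 - <<'E'
from h import *
p=cv2.imread('pics/w26.png')
cv2.imwrite('pics/w26d.png',cv2.resize(p[145:215,220:290],None,fx=8,fy=8,interpolation=cv2.INTER_CUBIC))
E
```

```text
t 27.62 tcp [ 544.9 -118.   217.3] jaw yaw 110.1 tilt z [-0. -0. -1.] F [-0.6 -0.5 -0.3] M [ 0.01 -0.01 -0.03] open 23.1 q [-0.21  0.23 -0.12  1.23 -0.   -0.56]
```

View pics/w26d.png

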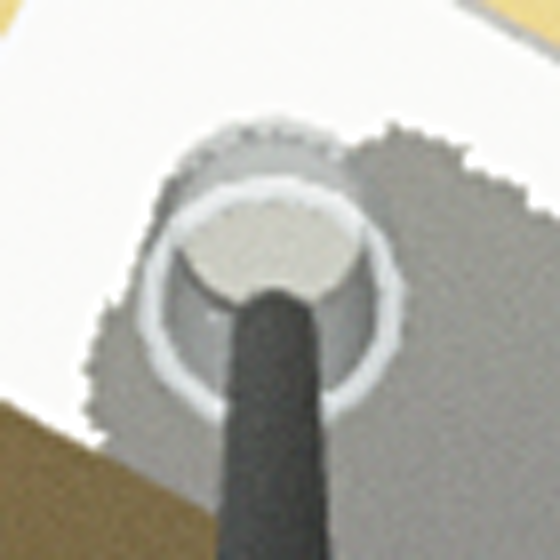

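View pics/s26c.png

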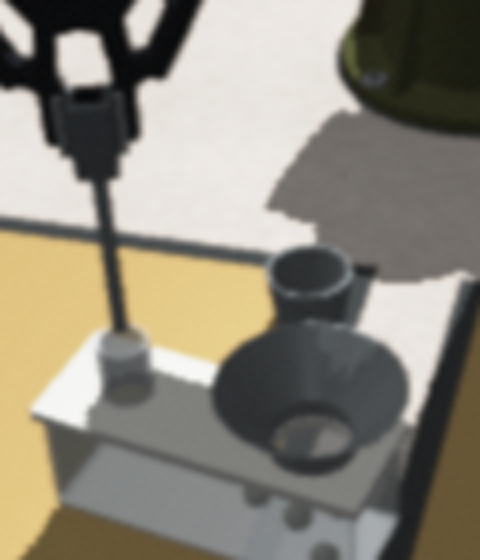

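```bash
python3 - <<'E'
from h import *
import pickle
w=pickle.load(open('pics/w26.pkl','rb'))
def q(x,y,z): return np.round(wray(*w,220+(x+.5)/8-.5,145+(y+.5)/8-.5,z)[:2],1)
print('tip',q(274,330,128.7),q(274,288,128.7),'sleeve',q(271.5,303,120),'top',q(271,177,120))
print(w[2])
E
```

```text
tip [ 546. -117.] [ 541.2 -118.8] sleeve [ 545.2 -117.6] top [ 530.7 -123. ]
[ 474.36295441 -143.4601981   394.76299762]
```

```bash
python3 - <<'E'
from h import *
for X in([545.3,-117.6,120],[545.3,-117.6,128.7],[545.3,-112.6,120],[550.3,-117.6,120]):
    u=proj('scene',X); print(X,(u+.5-[170,100])*4)
s=cv2.imread('pics/s26.png'); cv2.imwrite('pics/s26d.png',cv2.resize(s[165:205,180:220],None,fx=14,fy=14,interpolation=cv2.INTER_CUBIC))
E
```

```text
[545.3, -117.6, 120] [124.29183301 339.42400662]
[545.3, -117.6, 128.7] [122.71742009 327.96990106]
[545.3, -112.6, 120] [132.50196286 340.65509107]
[550.3, -117.6, 120] [121.42571904 344.97521378]
```

View pics/s26d.png

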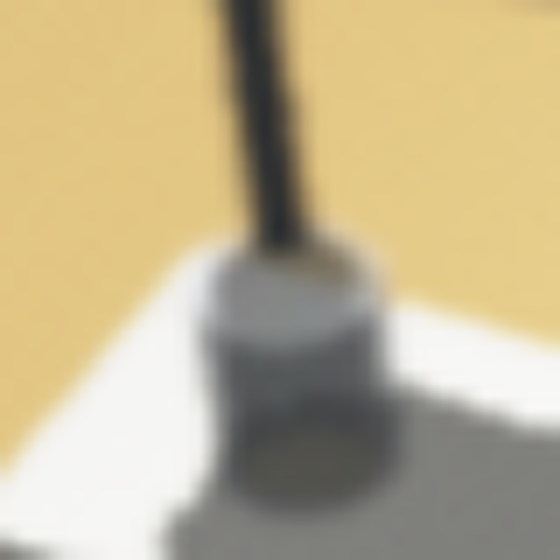

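Emit:
arm_command:
  commands: "-0.0005 0 -0.002 0;0 0 -0.004 0;0 0 -0.005 0;0 0 -0.005 0;0 0 -0.005 0;0 0 -0.005 0;0 0 -0.005 0;0 0 -0.004 0;0 0 -0.002 0;0 0 0 0;0 0 0 0"

```text
clock: 28.68
eef_pos: [544.4, -118.1, 180.3]
orientation: [0.547, -3.094, -0.0]
wrist_force: [1.0, -0.1, -0.4]
opening: 22.8
```

```bash
python3 chk.py 27; python3 - <<'E'
from h import *
p=cv2.imread('pics/w27.png')
cv2.imwrite('pics/w27d.png',cv2.resize(p[145:235,210:300],None,fx=6.5,fy=6.5,interpolation=cv2.INTER_CUBIC))
s=cv2.imread('pics/s27.png'); cv2.imwrite('pics/s27d.png',cv2.resize(s[165:205,180:220],None,fx=14,fy=14,interpolation=cv2.INTER_CUBIC))
E
```

```text
t 28.68 tcp [ 544.4 -118.1  180.3] jaw yaw 110.1 tilt z [-0.  0. -1.] F [ 1.  -0.1 -0.4] M [-0.03 -0.02 -0.03] open 22.8 q [-0.21  0.24 -0.18  1.15 -0.   -0.56]
```

View pics/w27d.png

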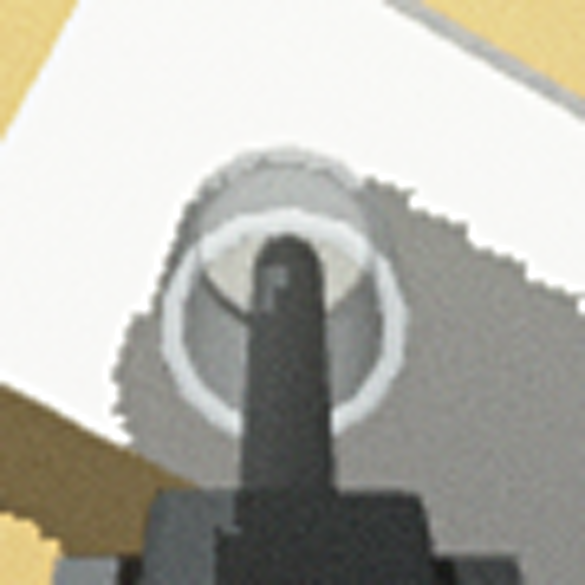

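View pics/s27d.png

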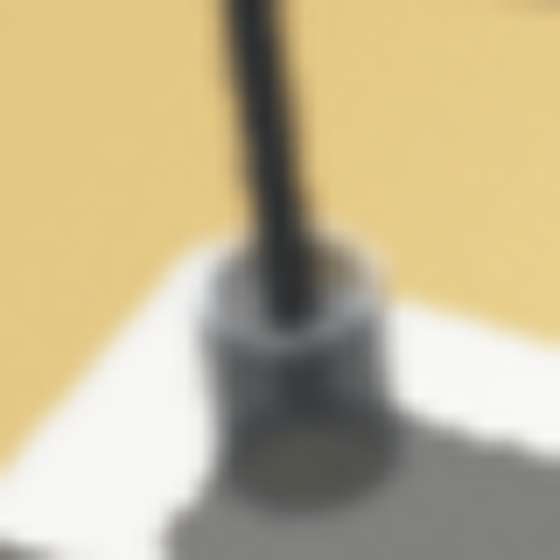

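Emit:
arm_command:
  commands: "0 0 -0.002 0;0 0 -0.004 0;0 0 -0.005 0;0 0 -0.005 0;0 0 -0.005 0;0 0 -0.005 0;0 0 -0.005 0;0 0 -0.005 0;0 0 -0.005 0;0 0 -0.004 0;0 0 -0.002 0;0 0 0 0;0 0 0 0;0 0 0 0;0 0 0 0"

```text
clock: 30.08
eef_pos: [544.7, -118.1, 133.6]
orientation: [-0.547, 3.093, -0.0]
wrist_force: [-0.2, -0.6, -0.7]
opening: 23.1
```

```bash
python3 chk.py 28; python3 - <<'E'
from h import *
p=cv2.imread('pics/w28.png')
cv2.imwrite('pics/w28d.png',cv2.resize(p[145:245,200:300],None,fx=6,fy=6,interpolation=cv2.INTER_CUBIC))
s=cv2.imread('pics/s28.png'); cv2.imwrite('pics/s28d.png',cv2.resize(s[140:260,165:285],None,fx=5,fy=5,interpolation=cv2.INTER_CUBIC))
E
```

```text
t 30.08 tcp [ 544.7 -118.1  133.6] jaw yaw 110.1 tilt z [ 0.001 -0.    -1.   ] F [-0.2 -0.6 -0.7] M [-0.02 -0.01 -0.04] open 23.1 q [-0.21  0.27 -0.26  1.05 -0.   -0.56]
```

View pics/w28d.png

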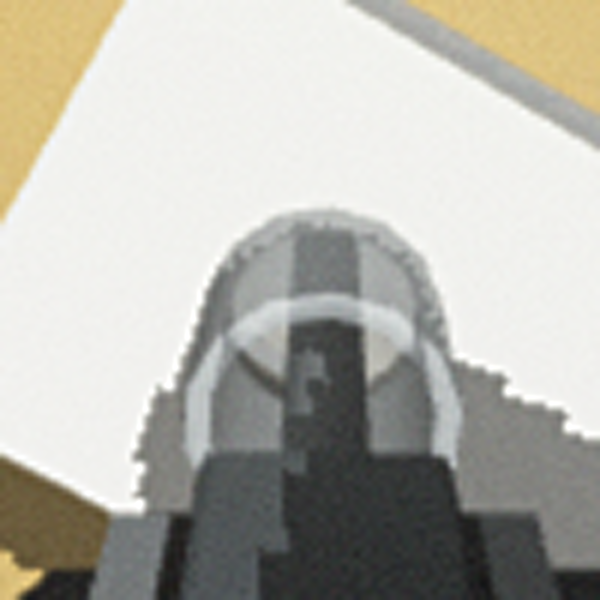

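View pics/s28d.png

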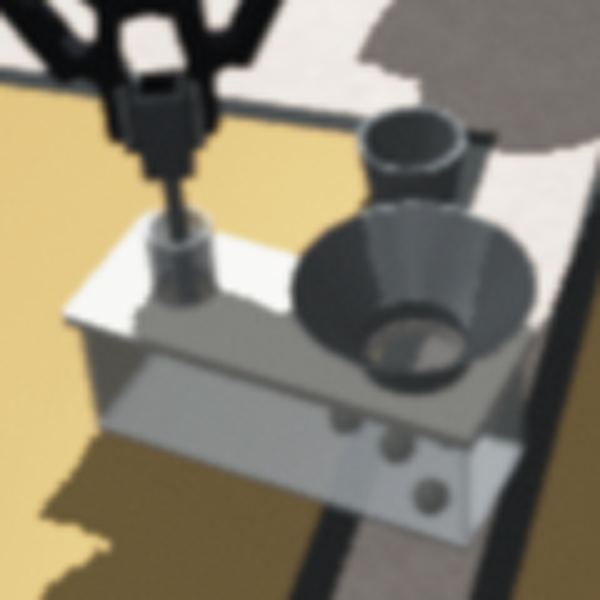

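View pics/t28.png

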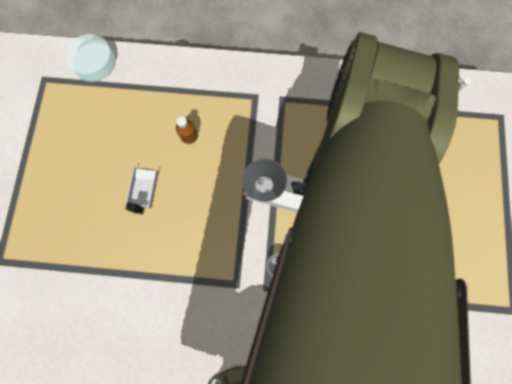

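View pics/s28.png

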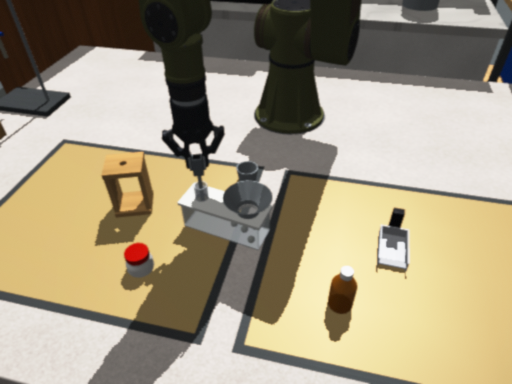

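View pics/w28.png

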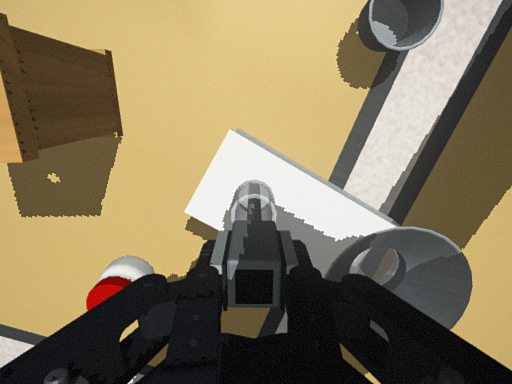

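```bash
python3 - <<'E'
from h import *
import pickle
C=np.array([557,-58.2]);a=np.radians(-10);R2=np.array([[np.cos(a),-np.sin(a)],[np.sin(a),np.cos(a)]])
def L(p): return np.round(R2.T@(p[:2]-C),0)
for x,y in[(345,417),(397,445),(430,495)]: print('scene',L(ray('scene',165+x/5-.4,140+y/5-.4,13)))
for x,y in[(65,187),(105,243)]: print('top25',L(ray('top',250+x/6-.4,150+y/6-.4,13)))
for f,P in(('w15',[(143,210),(165,208),(177,209)]),('w20',[(14,215),(24,215),(36,242)])):
    w=pickle.load(open(f'pics/{f}.pkl','rb'))
    for p in P: print(f,L(wray(*w,*p,13)))
s=cv2.imread('pics/w20.png');cv2.imwrite('pics/w20d.png',cv2.resize(s[190:290,0:80],None,fx=6,fy=6,interpolation=cv2.INTER_CUBIC))
s=cv2.imread('pics/w15.png');cv2.imwrite('pics/w15d.png',cv2.resize(s[180:290,90:210],None,fx=5,fy=5,interpolation=cv2.INTER_CUBIC))
E
```

```text
scene [-10.  14.]
scene [-3. 46.]
scene [20. 73.]
top25 [21. 75.]
top25 [ 0. 50.]
w15 [-14.  15.]
w15 [-22.  48.]
w15 [-22.  66.]
w20 [-21.  48.]
w20 [-22.  62.]
w20 [19. 75.]
```

View pics/w20d.png

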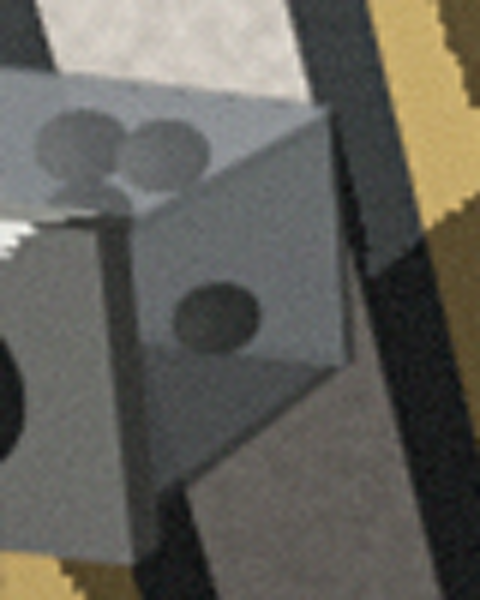

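View pics/w15d.png

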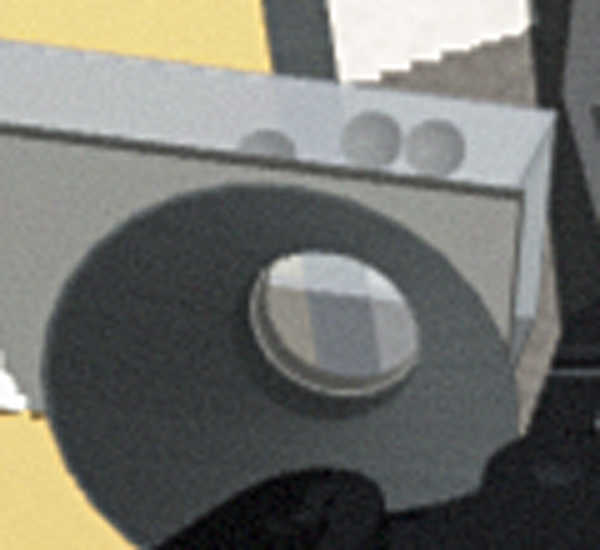

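```bash
python3 - <<'E'
from h import *
st(); print(ticket.close_job())
E
```

```text
t 30.23 tcp [ 544.5 -118.1  133.5] jaw yaw 110.1 tilt z [ 0. -0. -1.] F [-1.   0.6 -1.5] M [ 0.02 -0.02 -0.  ] open 23.1 q [-0.21  0.27 -0.26  1.05  0.   -0.56]
the job is handed in; nothing more can be done
None
```

The job is handed in at 30.2 s. All five balls are in the tank, the empty scoop is back on the bench, and the probe is held in the guide sleeve. I got no verdict back, so what follows is from my own checks.

**What I did**
- I gripped the scoop by its post and carried it level over the funnel. The moves can't tilt the tool, so I loosened the fingers until the scoop swung spout-down under its own weight.
- I then set the scoop down lip first, rolled it flat, let go, and took the probe from the rack into the sleeve.

**Last checks**
- **Balls:** five distinct positions inside the tank, in tank x/y: (-12, 15), (-1, 48), (20, 74), (-22, 48) and (-22, 65) mm. No single picture showed all five, so I combined several views.
- **Scoop:** flat, empty and released, about 33 mm closer to the robot than where it started.
- **Probe:** gripped at 80 N with the tip about 45 mm above the bench. The height is worked out from how far the arm moved, because I couldn't see the tip inside the tank. The rod looked upright and was within about 1 mm of the bore's centre. The wrist force stayed within sensor noise while I lowered it.
- **Bottle, jar and cup:** they look unmoved, but I did not measure them.

**What failed or disagreed**
- The first grasp missed. The fingertips sit about 33 mm further back than the stated TCP (tool tip point), so they shut at the top of the post and pressed on it with about 34 N. I allowed for that offset afterwards.
- The post slipped about 14 mm in the fingers while the scoop tipped.
- Setting the scoop down pushed with up to 43 N, measured at the wrist. The contact was through the fingers, but that figure is above the 40 N limit set for the arm and gripper body.
- The wrist and scene cameras disagreed by about 1 mm on how well the rod was centred.

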